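# Open the coolant tank's filler cap for topping up

## Task

The board plotter's coolant tank is to be topped up: lift the folded-down grip tab of its filler cap by the lip until it stands upright, then unscrew the cap (anticlockwise), lift it out, and stand it the right way up, plug down, in the middle of the drip tray beside the tank. Go by feel: never press, pull or strain the cap hard in its neck, ease it up as it unscrews, and set it down without dropping it. Leave the bottle, the screwdriver and the component reel alone.

Things in the scene. Friction and masses are not known exactly. Their poses are not given: they have to be found in the camera images.
- neck (a point): Centre of the lip of the filler neck, a fixed round steel neck 68 mm across, 22 mm high, on the tank's flat lid (lip 132 mm above the bench). z up along its axis, x the tank's x. A rubber seal ring on the lip is squeezed by the cap and pushes it up with several newtons.
- cap_top (a point): Filler cap: centre of the top face of its black round flange, 74 mm across, 9 mm thick (this point is 9 mm above the flange's underside; at the start about 10 mm above the neck's lip). z up along the cap's axis; x level, from the axis towards the tab's lip. Cap with tab weighs 0.1 to 0.18 kg.
- cap_foot (a point): Bottom centre of the cap's plug (42 mm across), 26.5 mm below cap_top. It has a coarse right-hand two-start thread: turned anticlockwise the cap climbs several mm; it cannot be pulled out until turned a bit over a third of a turn, then it lifts straight out (25 mm clears the neck). It starts nearly tight; about 0.2 N m turns it. Sideways play 1.5 mm.
- tab_hinge (a point): Middle of the tab's hinge pin, on the cap's axis 4.2 mm above cap_top; the level pin lies along this point's y axis (x and z as cap_top). The tab is a flat grey plate 36 mm wide, 7 mm thick, reaching 48 mm from the pin. Raised, it stands upright over the cap's axis as a wing to pinch and turn.
- tab_lip (a point): Middle of the tab's free end, half-way through its thickness. Folded, the tab lies flat on the flange between two low shoulders, about 2 mm lower than itself, and its last 11 mm overhang the flange's rim as a lip for a fingertip to lift; 29 mm of free height below the lip, down to the tank's lid.
- tab (a joint): Angle of the grip tab: 0 folded flat, 1.57 upright (its stop). A stiff hinge, about 0.08 N m, that stays where it is left.
- tray: Shallow open steel drip tray on the bench beside the tank, left or right of it, fixed: 150 mm (x) by 130 mm (y), walls 3 mm thick and 14 mm high, floor 3 mm thick. Origin: centre of its underside, on the bench; z up.
- tank: Coolant tank, fixed: grey box 180 mm (x) by 240 mm (y), 110 mm high, with a flat metal lid. Origin: centre of its underside; its axes are level, z up. The neck's axis stands at x -20, y +50 mm; a black pump motor, 64 mm across and 64 mm tall, stands on the lid at x 0, y -76 mm.
- bottle: White bottle, 72 mm across, 170 mm tall, standing loose; leave alone. Origin: centre of its underside.
- driver: Screwdriver, 190 mm long, lying loose on the bench; leave alone. Origin near its middle, on the bench.
- reel: White component reel, 178 mm across, 12 mm thick, lying flat and loose on the bench on the other side of the tank from the tray; leave alone. Origin: centre of its underside.

How it is judged:
By the outcome, as a careful person would: the job done as asked, in the order asked, and still so for the second after the job is handed in, with the robot touching nothing.
It also fails if it takes over 72 s, if anything falls off the work surface, if the arm or the gripper's body presses on something with over 40 N, if the wrist force passes 120 N, or if a joint passes its speed limit or range.

## Robot

A 6-joint arm with a two-finger parallel gripper is mounted at the origin on the work surface. World frame = base frame: x ahead of the robot, y to its left, z up, the work surface at z = 0. Lengths are in mm, angles in rad, forces in N, time in s.
With the tool pointing down it reaches from about 350 to 850 mm from the base axis. Payload 8.1 kg.
Tool frame: the origin (TCP) lies at the very end of the fingers, on their centre line; the grasp point (between the pads) lies 19 mm behind it (arm.grasp_offset is the distance from the TCP to the grasp point, in mm); z points along the fingers, y is the direction in which the jaws open and shut (so a half turn about z gives the same grasp; the last joint's range is limited). The gripper opens to 85 mm and grips with 20 to 120 N. Pads are 22 mm wide; open, the fingers measure 114 mm over their backs; the gripper's body (76 mm by 85 mm) begins 54 mm behind the grasp point. The pads swing forward as they close: fully open they stand 13 mm farther back than shut.
Start: joints at [-1.382, 0.13, 1.488, -0, 1.523, -0.085], TCP at [162.255, -577.649, 231.292] pointing down, gripper open.
Joint ranges: [-2.96, 2.96], [-0.89, 2.26], [0.02, 2.5], [-1.34, 4.48], [0, 2.73], [-2.66, 2.66]. Speed limits (rad/s): [2.39, 2.39, 2.79, 3.14, 3.14, 3.14].

## Interface

Orientations are given as a unit quaternion [w, x, y, z].
In Python, from station import get_obs, optics, order, arm gives the robot as it stands.
- The arm moves only by the tool step_arm, never from a script. Its arguments are lists of equal length, an entry for each row: "offset": the shift along the tool's x, y, z in units of 30 mm (1.0 is 30 mm), a list of three; "delta_rot": the turn, a rotation vector about the tool's x, y, z in units of 6 degrees (1.0 is 6 degrees), a list of three. A call has 1 to 20 rows; each row shifts and turns the pose as measured when the row begins, along the tool's axes as they then stand; what a row does not reach is not made up. A row lasts 1/12 s, in which the tool goes at most 41.7 mm and 7.16 degrees, less where a joint would pass 70% of its speed; a pose out of reach is approached as far as the arm can. A call is refused whole if a number of a shift passes 1 or a number of a turn 1, either way. A call with a gripper value outside its range is refused whole. "grip" is the finger opening in mm, from 0 to 85.4, set as the call begins (left out, the last holds). The fingers move at their own pace and stop on an object; "grip_force" is the grip in N (left out, the last holds). Time passes only in rows, so rows that do not move let the fingers close. It gives the time, the measured TCP pose, the force and the opening at its end, in the units of the state.
- get_obs(): the state, without advancing time (a new reading comes with each control period).
- optics.read_camera(name): name is "scene" or "top"; returns the picture (420x560x3 uint8, red, green, blue); there is no depth.
- optics.calibration(name): a dict with "fov_y" (degrees; the focal length in pixels is half the picture's height over the tangent of half this angle, whatever the lens; pixels are square), "cx", "cy" (the principal point, pixels), "k1" (the pictures are not rectified: a ray, as slopes to the right and down, at radius r is drawn at 1 + k1 r^2 times it, then the intrinsics apply), "xyz" and "attitude" of the camera in the world. Camera axes: x right, y down, z forward; pixel columns grow to the right and rows downward; lengths in mm; the calibration is good to about 2 mm. A picture is of the moment at which its call begins. calibration takes no time and is no camera call.
- order.hand_in(): hands the job in, once; it reports no verdict.
The state is a dict: "clock": time; "q": joint angles; "qd": joint speeds; "effort": joint torques, N m; "position": TCP position; "orientation": TCP orientation; "force": force on the tool from outside, world axes, zero at the start; "wrist_torque": the same for the moment, N m; "grip_width": finger opening in mm.
Only numpy, scipy, OpenCV 4.12 (cv2) and the standard library are available. Lean on these libraries where they do the work, as an engineer would, in place of code of your own. Each camera call takes 0.05 s, during which the arm holds its last target.

## Working session

There is one attempt and no reset: what is moved stays moved. The work goes in short steps, Python scripts to look and compute and a tool call to move; the robot and the scene stay as the last step left them, time stands still between calls to the robot, and variables do not carry over. Pictures are saved under pics/ and viewed, and the job is handed in when it is done.

Besides the shell and the picture viewer there is one more tool, called after ">>>" by a JSON object that holds its "op" and its "data". step_arm: Moves the arm, as the interface text tells. Its arguments: {"type":"object","properties":{"offset":{"type":"array"},"delta_rot":{"type":"array"},"grip":{"type":"number"},"grip_force":{"type":"number"}},"required":["offset","delta_rot"]}

```bash
ls; mkdir -p pics; python3 - <<'E'
from station import get_obs, optics, order, arm
import cv2
for n in ("scene","top"):
    im=optics.read_camera(n); cv2.imwrite(f"pics/{n}0.png",im[:,:,::-1]); print(n,optics.calibration(n))
print(get_obs()); print(arm.grasp_offset, dir(arm))
E
```

```text
pics
scene {'fov_y': 55.51300951809618, 'cx': 280.1137721960457, 'cy': 208.08770720504216, 'k1': -0.07346616055149749, 'xyz': array([1098.27603129, -545.89140856,  802.31430866]), 'attitude': array([-0.37134689,  0.8483173 ,  0.34501148, -0.1530566 ])}
top {'fov_y': 49.77284069389754, 'cx': 275.53362418947063, 'cy': 206.53560265854654, 'k1': -0.05886541675960545, 'xyz': array([ 457.0426985 ,   13.33830909, 1221.50552461]), 'attitude': array([-0.0290692 ,  0.71101254, -0.70091812,  0.04826939])}
{'clock': 0.1, 'q': array([-1.38240036e+00,  1.31081947e-01,  1.48917733e+00, -1.09861607e-05,
        1.52302331e+00, -8.54073334e-02]), 'qd': array([ 0.00073777, -0.00267632, -0.00298593,  0.00109945,  0.00125034,
       -0.00010074]), 'effort': array([ 1.71649546e-03, -5.70950460e+01, -5.01941407e+01, -2.02360643e-04,
        8.15352949e-03,  7.79418838e-05]), 'position': array([ 162.15547487, -577.1479827 ,  230.34773483]), 'orientation': array([-8.43565463e-04,  9.90643206e-01,  1.36474629e-01, -4.89711337e-05]), 'force': array([-0.03594768, -0.37818503, -0.23965704]), 'wrist_torque': array([ 0.01705087, -0.01897715, -0.03208484]), 'grip_width': 85.51151671400464}
18.700000000000003 ['PlanningError', '__class__', '__delattr__', '__dict__', '__dir__', '__doc__', '__eq__', '__format__', '__ge__', '__getattribute__', '__getstate__', '__gt__', '__hash__', '__init__', '__init_subclass__', '__le__', '__lt__', '__module__', '__ne__', '__new__', '__reduce__', '__reduce_ex__', '__repr__', '__setattr__', '__sizeof__', '__str__', '__subclasshook__', '__weakref__', 'grasp_offset']
```

View pics/scene0.png

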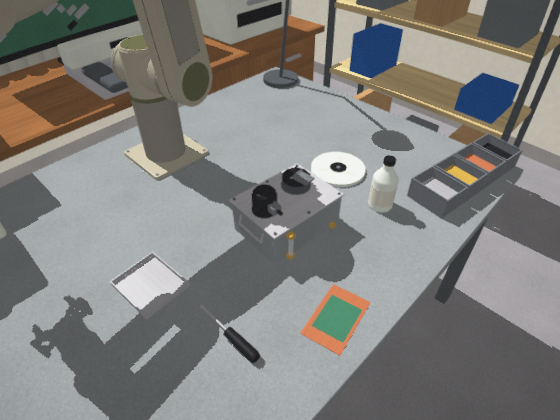

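View pics/top0.png

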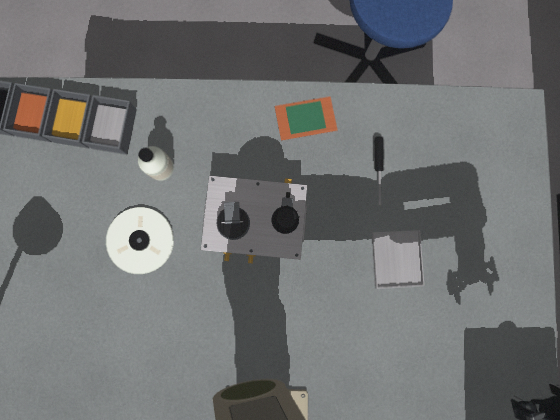

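```bash
cat > h.py <<'E'
import numpy as np, cv2
from station import get_obs, optics, order, arm
from scipy.spatial.transform import Rotation as R
def cam(n):
    c=optics.calibration(n); f=210/np.tan(np.radians(c['fov_y'])/2)
    q=c['attitude']; Rm=R.from_quat([q[1],q[2],q[3],q[0]]).as_matrix()
    return c,f,Rm
def ray(n,u,v):
    c,f,Rm=cam(n); d=np.array([(u-c['cx'])/f,(v-c['cy'])/f]); s=d.copy()
    for _ in range(20): s=d/(1+c['k1']*(s@s))
    w=Rm@np.array([s[0],s[1],1]); return c['xyz'],w
def onz(n,u,v,z):
    o,w=ray(n,u,v); return o+w*(z-o[2])/w[2]
def proj(n,p):
    c,f,Rm=cam(n); x=Rm.T@(np.array(p)-c['xyz']); s=x[:2]/x[2]; s=s*(1+c['k1']*(s@s))
    return s*f+[c['cx'],c['cy']]
def tri(a,b):
    (o1,w1),(o2,w2)=ray('scene',*a),ray('top',*b)
    A=np.stack([w1,-w2],1); t=np.linalg.lstsq(A,o2-o1,rcond=None)[0]
    p,q=o1+w1*t[0],o2+w2*t[1]; return (p+q)/2,np.linalg.norm(p-q)
E
python3 - <<'E'
import cv2
t=cv2.imread('pics/top0.png'); s=cv2.imread('pics/scene0.png')
cv2.imwrite('pics/top0z.png',cv2.resize(t[165:275,190:320],None,fx=6,fy=5.45 if 0 else 5.4,interpolation=cv2.INTER_CUBIC)[:600,:800])
cv2.imwrite('pics/scene0z.png',cv2.resize(s[155:255,225:355],None,fx=6,fy=6,interpolation=cv2.INTER_CUBIC))
cv2.imwrite('pics/top0tray.png',cv2.resize(t[215:305,355:445],None,fx=6,fy=6,interpolation=cv2.INTER_CUBIC))
E
```

```text
(no output)
```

View pics/top0z.png

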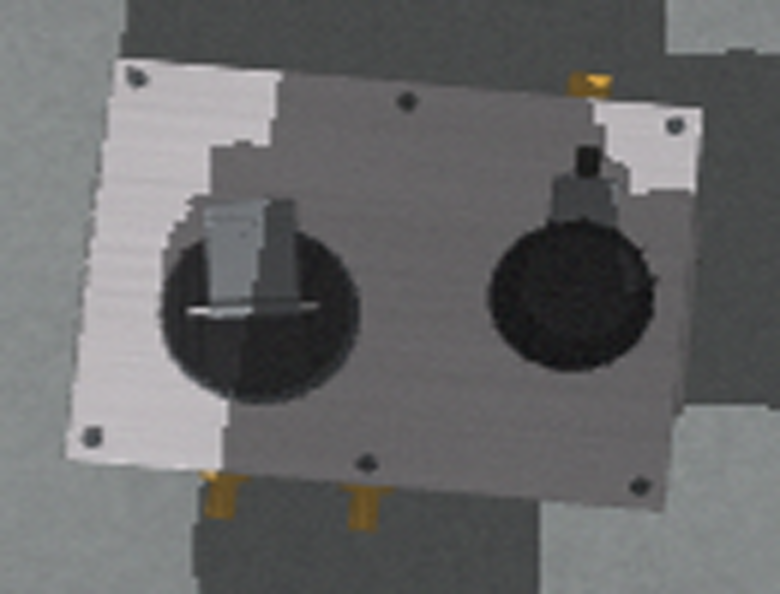

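View pics/scene0z.png

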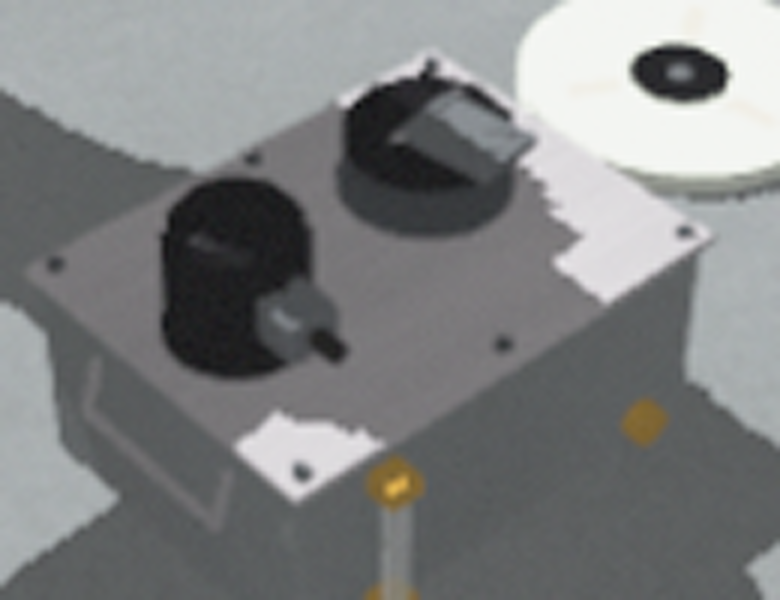

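View pics/top0tray.png

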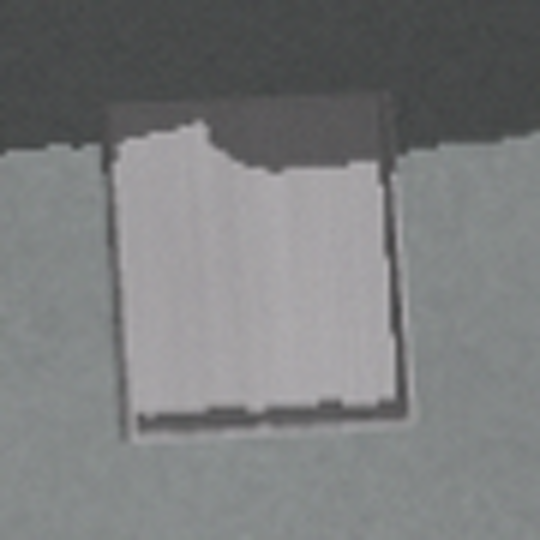

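```bash
python3 - <<'E'
from h import *
T=lambda x,y:(190+(x+.5)/6-.5,165+(y+.5)/5.4-.5)
S=lambda x,y:(225+(x+.5)/6-.5,155+(y+.5)/6-.5)
Y=lambda x,y:(355+(x+.5)/6-.5,215+(y+.5)/6-.5)
np.set_printoptions(precision=1,suppress=True)
c=np.array([onz('top',*T(*p),110) for p in [(115,58),(703,107),(663,512),(67,460)]]);print(c, c.mean(0))
e=[np.arctan2(*(c[0]-c[3])[[1,0]]),np.arctan2(*(c[1]-c[2])[[1,0]]),np.arctan2(*(c[0]-c[1])[[1,0]])-np.pi/2,np.arctan2(*(c[3]-c[2])[[1,0]])-np.pi/2];print('yaw',e)
ce=c.mean(0);y=np.mean(e);print('neck from tank',ce[:2]+np.array([[np.cos(y),-np.sin(y)],[np.sin(y),np.cos(y)]])@[-20,50])
s=np.array([onz('scene',*S(*p),110) for p in [(430,48),(715,238),(298,503),(25,268)]]);print('scene',s,s.mean(0))
for p in [(261,308),(160,308),(360,308),(261,403)]: print('cap',onz('top',*T(*p),142))
for p in [(203,203),(298,203),(250,202)]: print('lip',onz('top',*T(*p),150))
for p in [(188,310),(318,305)]: print('pin',onz('top',*T(*p),146))
for p in [(343,130),(516,130),(430,80),(430,188)]: print('capS',onz('scene',*S(*p),142))
for p in [(443,85),(535,142),(487,185)]: print('lipS',onz('scene',*S(*p),149))
t=np.array([onz('top',*Y(*p),14) for p in [(108,105),(390,92),(410,415),(128,440)]]);print('tray',t,t.mean(0))
print('proj cap centre', proj('top',[*ce[:2],110]))
E
```

```text
[[654.7 150.8 110. ]
 [636.1 -93.2 110. ]
 [450.3 -77.8 110. ]
 [470.4 165.  110. ]] [552.9  36.2 110. ]
yaw [np.float64(-0.07704973145408171), np.float64(-0.08231426593050188), np.float64(-0.07633629116043417), np.float64(-0.08270268009601356)]
neck from tank [536.9  87.6]
scene [[467.4 163.6 110. ]
 [654.6 147.1 110. ]
 [635.1 -95.3 110. ]
 [450.  -79.4 110. ]] [551.8  34.  110. ]
cap [538.   85.6 142. ]
cap [537.4 125.7 142. ]
cap [538.6  46.3 142. ]
cap [496.1  84.7 142. ]
lip [583.5 109.1 150. ]
lip [584.1  71.5 150. ]
lip [584.2  90.5 150. ]
pin [536.4 114.2 146. ]
pin [539.4  62.8 146. ]
capS [510.5  58.3 142. ]
capS [565.9 112.1 142. ]
capS [513.3 112.6 142. ]
capS [566.   55.4 142. ]
lipS [526.3 106.9 149. ]
lipS [583.2 104.5 149. ]
lipS [587.8  67.6 149. ]
tray [[ 524.9 -280.9   14. ]
 [ 532.4 -410.    14. ]
 [ 388.  -416.5   14. ]
 [ 376.3 -288.7   14. ]] [ 455.4 -349.    14. ]
proj cap centre [254.2 216.9]
```

>>> {"op": "step_arm", "data": {"offset": [[0, 0, -0.4], [0, 0, -0.4], [0, 0, -0.4], [0, 0, -0.4], [0.9, -1, 0], [0.9, -1, 0], [0.9, -1, 0], [0.9, -1, 0], [0.9, -1, 0], [0.9, -1, 0], [0.9, -1, 0], [0.9, -1, 0], [0.9, -1, 0], [0.9, -1, 0]], "delta_rot": [[0, 0, 0.55], [0, 0, 0.55], [0, 0, 0.55], [0, 0, 0.5], [0, 0, 0], [0, 0, 0], [0, 0, 0], [0, 0, 0], [0, 0, 0], [0, 0, 0], [0, 0, 0], [0, 0, 0], [0, 0, 0], [0, 0, 0]], "grip": 0}}

```text
clock: 1.27
position: [422.2, -258.9, 273.2]
orientation: [-0.007, 1.0, 0.011, -0.003]
force: [0.5, -1.1, 0.1]
grip_width: -0.1
```

```bash
cat >> h.py <<'E'
def st(target=None):
    np.set_printoptions(precision=3,suppress=True)
    o=get_obs(); q=o['orientation']; Rm=R.from_quat([q[1],q[2],q[3],q[0]]).as_matrix()
    print('t',round(o['clock'],2),'q',o['q'],'p',o['position'],'F',o['force'],'M',o['wrist_torque'],'w',round(o['grip_width'],1))
    print('x',Rm[:,0],'y',Rm[:,1],'z',Rm[:,2])
    if target is not None: print('units',Rm.T@(np.array(target)-o['position'])/30)
    return o,Rm
E
python3 -c "
from h import *; st([680,95,240])"
```

```text
t 1.27 q [-0.659 -0.157  1.697  0.008  1.615  0.889] p [ 422.211 -258.91   273.235] F [ 0.511 -1.096  0.068] M [-0.041  0.038 -0.04 ] w -0.1
x [ 1.     0.023 -0.006] y [ 0.023 -1.    -0.015] z [-0.006  0.014 -1.   ]
units [  8.866 -11.582   1.224]
```

>>> {"op": "step_arm", "data": {"offset": [[0.75, -0.98, 0], [0.75, -0.98, 0], [0.75, -0.98, 0], [0.75, -0.98, 0], [0.75, -0.98, 0], [0.75, -0.98, 0], [0.75, -0.98, 0], [0.75, -0.98, 0], [0.75, -0.98, 0], [0.75, -0.98, 0], [0.75, -0.98, 0], [0.75, -0.98, 0], [0, 0, 0], [0, 0, 0], [0, 0, 0], [0, 0, 0], [0, 0, 0], [0, 0, 0], [0, 0, 0], [0, 0, 0]], "delta_rot": [[0, 0, -0.03], [0, 0, -0.03], [0, 0, -0.03], [0, 0, -0.03], [0, 0, -0.03], [0, 0, -0.03], [0, 0, -0.03], [0, 0, -0.03], [0, 0, 0], [0, 0, 0], [0, 0, 0], [0, 0, 0], [0, -1, 0], [0, -1, 0], [0, -1, 0], [0, -1, 0], [0, -1, 0], [0, -1, 0], [0, -1, 0], [0, -1, 0]]}}

```text
clock: 2.93
position: [643.8, 132.5, 251.4]
orientation: [0.001, 0.93, 0.031, -0.365]
force: [0.1, 0.3, -4.6]
grip_width: 0.0
```

```bash
python3 -c "
from h import *; st([600,90,200])
cv2.imwrite('pics/s1.png',optics.read_camera('scene')[100:300,150:400,::-1].repeat(3,0).repeat(3,1))"
```

```text
t 2.93 q [0.101 1.264 0.035 0.083 2.588 1.659] p [643.819 132.487 251.363] F [ 0.123  0.276 -4.566] M [ 0.072 -0.457  0.001] w 0.0
x [ 0.731  0.057 -0.68 ] y [ 0.058 -0.998 -0.021] z [-0.68  -0.025 -0.733]
units [0.016 1.364 2.283]
```

View pics/s1.png

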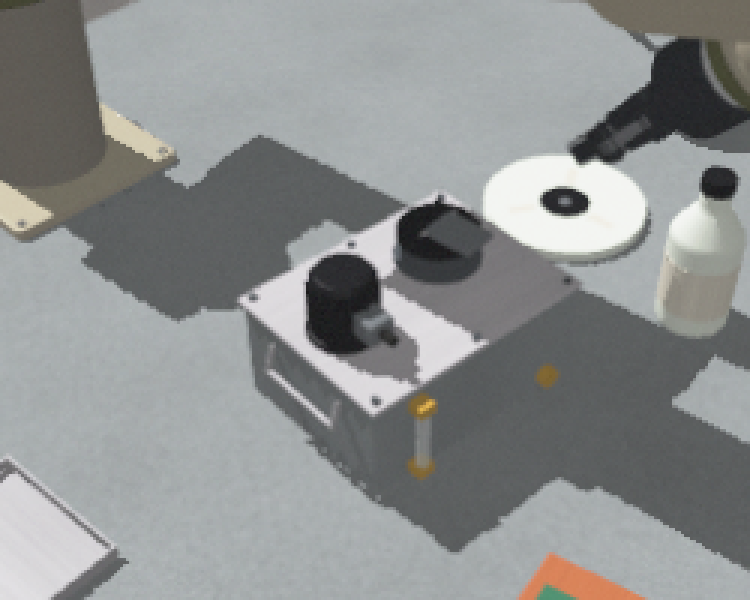

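>>> {"op": "step_arm", "data": {"offset": [[0.3, 0.36, 0.4], [0.3, 0.36, 0.4], [0.3, 0.36, 0.4], [0.3, 0.36, 0.4], [0, 0, 0]], "delta_rot": [[0, 0, 0], [0, -0.3, 0], [0, -0.4, 0], [0, -0.4, 0], [0, 0, 0]]}}

```text
clock: 3.4
position: [632.4, 88.7, 175.3]
orientation: [0.004, 0.902, 0.031, -0.43]
force: [-0.3, -0.6, -3.1]
grip_width: 0.0
```

```bash
python3 -c "
from h import *; st([614,91,140])
cv2.imwrite('pics/s2.png',optics.read_camera('scene')[100:300,150:400,::-1].repeat(3,0).repeat(3,1))"
```

```text
t 3.4 q [0.054 1.393 0.028 0.017 2.61  1.567] p [632.427  88.729 175.274] F [-0.33  -0.608 -3.144] M [ 0.033 -0.432 -0.052] w 0.0
x [ 0.628  0.053 -0.777] y [ 0.059 -0.998 -0.02 ] z [-0.776 -0.033 -0.63 ]
units [ 0.532 -0.088  1.215]
```

>>> {"op": "step_arm", "data": {"offset": [[0.22, 0, 0.4], [0.22, 0, 0.4], [0.22, 0, 0.4], [0.22, -0.04, 0.38], [0, 0, 0]], "delta_rot": [[0, 0, 0], [0, 0, 0], [0, 0, 0], [0, 0, 0], [0, 0, 0]]}}

```text
clock: 3.87
position: [623.4, 94.7, 138.3]
orientation: [0.003, 0.913, 0.033, -0.406]
force: [-0.0, -0.0, 0.6]
grip_width: -0.3
```

```bash
python3 -c "
from h import *; st([588,90,124])
im=optics.read_camera('scene')[140:240,250:380,::-1]
cv2.imwrite('pics/s3.png',cv2.resize(im,None,fx=6,fy=6,interpolation=cv2.INTER_CUBIC))
im=optics.read_camera('top')[165:275,180:310,::-1]
cv2.imwrite('pics/t3.png',cv2.resize(im,None,fx=5.4,fy=5.4,interpolation=cv2.INTER_CUBIC))"
```

```text
t 3.87 q [0.062 1.211 0.365 0.02  2.4   1.57 ] p [623.406  94.682 138.251] F [-0.044 -0.002  0.626] M [-0.046 -0.381  0.013] w -0.3
x [ 0.669  0.057 -0.741] y [ 0.062 -0.998 -0.021] z [-0.741 -0.032 -0.671]
units [-0.446  0.092  1.198]
```

View pics/s3.png

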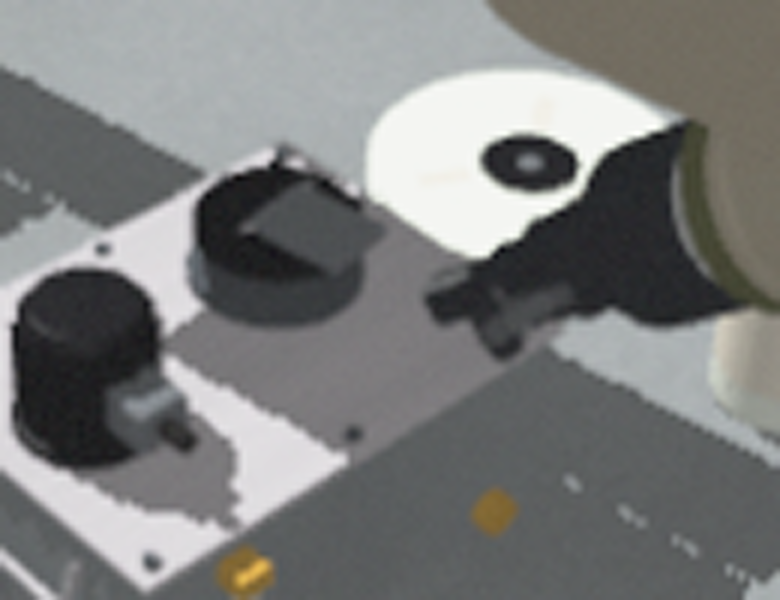

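View pics/t3.png

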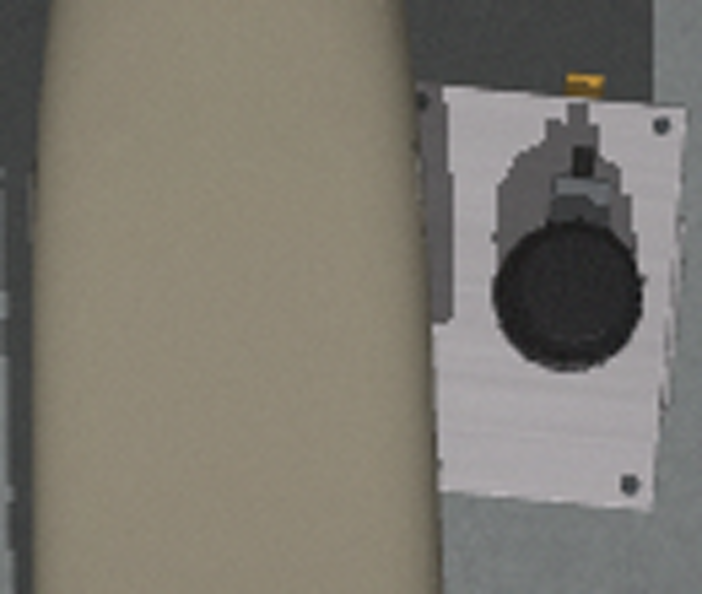

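```bash
python3 -c "
from h import *; o,Rm=st([588,90,124])
p=o['position']
for d in [(0,0,0),(-11,0,0),(11,0,0),(-11,14,0),(-11,-14,0),(0,14,-19),(0,40,-50),(0,0,-73)]: print(d,(proj('scene',p+Rm@np.array(d))-[250,140])*6)
print((proj('scene',[585.4,89.3,146])-[250,140])*6)
"
```

```text
t 3.97 q [0.061 1.211 0.359 0.02  2.405 1.569] p [624.475  94.429 141.565] F [0.571 0.409 0.986] M [-0.019 -0.327 -0.032] w -0.2
x [ 0.671  0.057 -0.74 ] y [ 0.062 -0.998 -0.021] z [-0.739 -0.032 -0.673]
units [-0.391  0.084  1.297]
(0, 0, 0) [439.157 295.231]
(-11, 0, 0) [426.282 273.65 ]
(11, 0, 0) [451.976 316.727]
(-11, 14, 0) [406.674 290.047]
(-11, -14, 0) [445.591 257.501]
(0, 14, -19) [448.159 302.96 ]
(0, 40, -50) [459.172 320.342]
(0, 0, -73) [553.719 259.19 ]
[363.239 252.699]
```

>>> {"op": "step_arm", "data": {"offset": [[0.02, 0.04, 0.28], [0.02, 0.04, 0.28], [0.02, 0.04, 0.28], [0, 0, 0], [0, 0, 0]], "delta_rot": [[0, 0, 0], [0, 0, 0], [0, 0, 0], [0, 0, 0], [0, 0, 0]]}}

```text
clock: 4.38
position: [614.9, 92.0, 136.3]
orientation: [0.003, 0.92, 0.034, -0.391]
force: [0.7, 0.4, -0.1]
grip_width: 0.1
```

```bash
python3 -c "
from h import *; st([588,90,124])"
```

```text
t 4.38 q [0.06  1.121 0.5   0.015 2.324 1.563] p [614.944  92.007 136.326] F [ 0.72   0.402 -0.089] M [ 0.009 -0.352 -0.007] w 0.1
x [ 0.692  0.059 -0.72 ] y [ 0.064 -0.998 -0.021] z [-0.719 -0.032 -0.694]
units [-0.33   0.018  0.933]
```

>>> {"op": "step_arm", "data": {"offset": [[0.1, 0.01, 0.18], [0.1, 0.01, 0.18], [0.1, 0.01, 0.18], [0.05, 0, 0.15], [0, 0, 0], [0, 0, 0]], "delta_rot": [[0, -0.3, 0], [0, -0.3, 0], [0, -0.3, 0], [0, -0.2, 0], [0, 0, 0], [0, 0, 0]]}}

```text
clock: 4.88
position: [613.0, 92.2, 125.0]
orientation: [0.005, 0.899, 0.034, -0.436]
force: [0.7, -0.3, 0.1]
grip_width: -0.0
```

```bash
python3 -c "
from h import *; st([588,90,124])"
```

```text
t 4.88 q [0.061 1.267 0.333 0.015 2.444 1.563] p [612.961  92.231 125.006] F [ 0.742 -0.252  0.137] M [-0.011 -0.42  -0.024] w -0.0
x [ 0.618  0.056 -0.784] y [ 0.065 -0.998 -0.021] z [-0.783 -0.038 -0.62 ]
units [-0.492  0.021  0.676]
```

>>> {"op": "step_arm", "data": {"offset": [[-0.1, 0.01, 0.19], [-0.1, 0.01, 0.19], [-0.1, 0.01, 0.19], [-0.05, 0.01, 0.1], [0, 0, 0], [0, 0, 0]], "delta_rot": [[0, 0, 0], [0, 0, 0], [0, 0, 0], [0, 0, 0], [0, 0, 0], [0, 0, 0]]}}

```text
clock: 5.38
position: [592.7, 90.0, 124.5]
orientation: [0.005, 0.902, 0.034, -0.43]
force: [0.0, -0.1, 0.7]
grip_width: 0.0
```

```bash
python3 -c "
from h import *; st([588,90,123])
im=optics.read_camera('scene')[140:240,250:380,::-1]
cv2.imwrite('pics/s4.png',cv2.resize(im,None,fx=6,fy=6,interpolation=cv2.INTER_CUBIC))"
```

```text
t 5.38 q [0.06  1.144 0.527 0.012 2.36  1.56 ] p [592.721  90.044 124.461] F [ 0.014 -0.071  0.74 ] M [ 0.025 -0.408  0.003] w 0.0
x [ 0.627  0.057 -0.777] y [ 0.065 -0.998 -0.021] z [-0.776 -0.038 -0.63 ]
units [-0.061 -0.008  0.153]
```

View pics/s4.png

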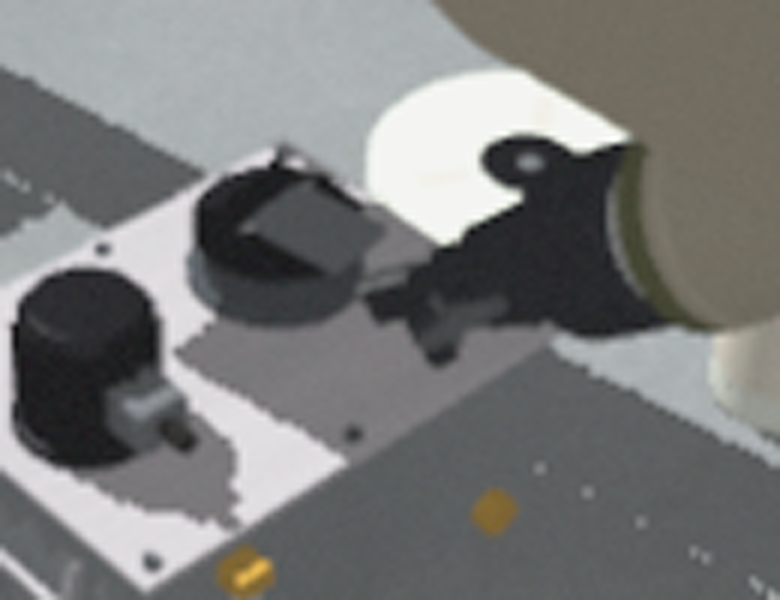

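>>> {"op": "step_arm", "data": {"offset": [[-0.05, 0, 0.1], [-0.04, 0, 0.08], [0, 0, 0], [0, 0, 0]], "delta_rot": [[0, 0, 0], [0, 0, 0], [0, 0, 0], [0, 0, 0]]}}

```text
clock: 5.77
position: [587.6, 89.8, 124.1]
orientation: [0.005, 0.903, 0.034, -0.429]
force: [0.6, -0.6, 0.6]
grip_width: -0.1
```

```bash
python3 -c "
from h import *; st([586.5,90,123])"
```

```text
t 5.77 q [0.06  1.118 0.569 0.012 2.341 1.56 ] p [587.593  89.815 124.055] F [ 0.592 -0.621  0.617] M [-0.012 -0.371  0.02 ] w -0.1
x [ 0.63   0.057 -0.774] y [ 0.066 -0.998 -0.021] z [-0.774 -0.038 -0.632]
units [ 0.005 -0.008  0.05 ]
```

>>> {"op": "step_arm", "data": {"offset": [[-0.09, 0, -0.07], [-0.09, 0, -0.07], [-0.09, 0, -0.07], [-0.09, 0, -0.07], [0, 0, 0]], "delta_rot": [[0, 0, 0], [0, 0, 0], [0, 0, 0], [0, 0, 0], [0, 0, 0]]}}

```text
clock: 6.18
position: [587.4, 89.5, 138.3]
orientation: [0.005, 0.903, 0.034, -0.429]
force: [-0.1, 0.5, -0.8]
grip_width: -0.0
```

```bash
python3 -c "
from h import *; st()
im=optics.read_camera('scene')[140:240,250:380,::-1]
cv2.imwrite('pics/s5.png',cv2.resize(im,None,fx=6,fy=6,interpolation=cv2.INTER_CUBIC))"
```

```text
t 6.18 q [0.06  1.103 0.565 0.012 2.359 1.56 ] p [587.379  89.535 138.252] F [-0.124  0.455 -0.754] M [ 0.034 -0.537 -0.044] w -0.0
x [ 0.63   0.058 -0.774] y [ 0.066 -0.998 -0.021] z [-0.774 -0.038 -0.632]
```

View pics/s5.png

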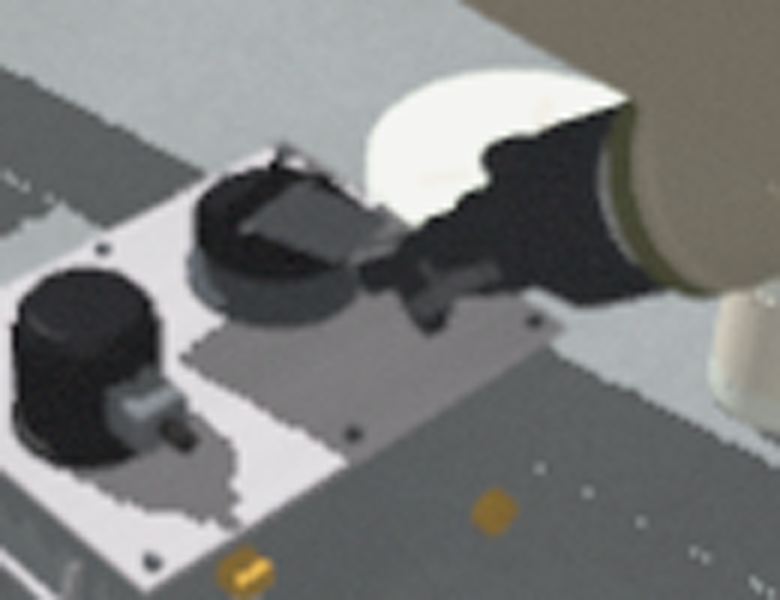

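>>> {"op": "step_arm", "data": {"offset": [[-0.1, 0, -0.045], [-0.1, 0, -0.045], [-0.1, 0, -0.045], [-0.1, 0, -0.045], [-0.1, 0, -0.045], [0, 0, 0]], "delta_rot": [[0, 0, 0], [0, 0, 0], [0, 0, 0], [0, 0, 0], [0, 0, 0], [0, 0, 0]]}}

```text
clock: 6.73
position: [583.2, 89.0, 155.3]
orientation: [0.005, 0.903, 0.034, -0.428]
force: [0.8, -0.5, -2.9]
grip_width: -0.2
```

```bash
python3 -c "
from h import *; st()
im=optics.read_camera('scene')[140:240,250:380,::-1]
cv2.imwrite('pics/s6.png',cv2.resize(im,None,fx=6,fy=6,interpolation=cv2.INTER_CUBIC))"
```

```text
t 6.73 q [0.059 1.069 0.588 0.012 2.368 1.559] p [583.219  88.975 155.279] F [ 0.802 -0.453 -2.864] M [-0.015 -0.634  0.013] w -0.2
x [ 0.632  0.058 -0.773] y [ 0.066 -0.998 -0.021] z [-0.772 -0.038 -0.634]
```

View pics/s6.png

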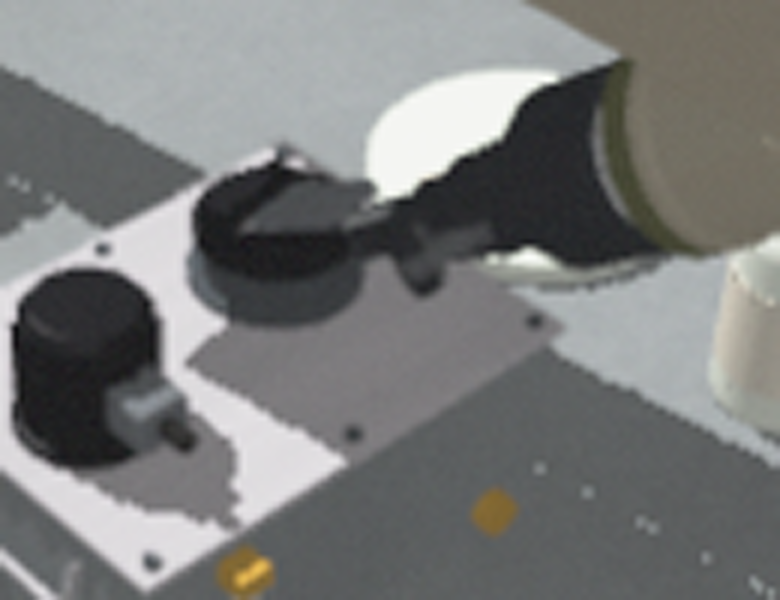

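>>> {"op": "step_arm", "data": {"offset": [[-0.11, 0, 0.0], [-0.11, 0, 0.0], [-0.11, 0, 0.01], [-0.1, 0, 0.01], [-0.1, 0, 0.02], [-0.1, 0, 0.03], [0, 0, 0]], "delta_rot": [[0, 0, 0], [0, 0, 0], [0, 0, 0], [0, 0, 0], [0, 0, 0], [0, 0, 0], [0, 0, 0]]}}

```text
clock: 7.37
position: [568.2, 87.6, 169.8]
orientation: [0.005, 0.903, 0.034, -0.428]
force: [-0.1, 0.8, -2.0]
grip_width: 0.0
```

```bash
python3 -c "
from h import *; o,Rm=st()
print(o['position']-11*Rm[:,0]-[537.5,86.5,146.2])"
```

```text
t 7.37 q [0.059 0.998 0.674 0.011 2.354 1.558] p [568.219  87.608 169.775] F [-0.131  0.795 -1.975] M [ 0.054 -0.785 -0.04 ] w 0.0
x [ 0.632  0.058 -0.773] y [ 0.065 -0.998 -0.021] z [-0.772 -0.037 -0.634]
[23.77   0.474 32.078]
```

>>> {"op": "step_arm", "data": {"offset": [[-0.1, 0, 0.03], [-0.1, 0, 0.04], [-0.09, 0, 0.04], [-0.08, 0, 0.05], [-0.08, 0, 0.05], [0, 0, 0]], "delta_rot": [[0, 0, 0], [0, 0, 0], [0, 0, 0], [0, 0, 0], [0, 0, 0], [0, 0, 0]]}}

```text
clock: 7.87
position: [553.3, 86.6, 177.4]
orientation: [0.005, 0.903, 0.034, -0.428]
force: [2.7, 0.0, -2.5]
grip_width: -0.0
```

```bash
python3 -c "
from h import *; o,Rm=st()
print(o['position']-11*Rm[:,0]-[537.5,86.5,146.2])
im=optics.read_camera('scene')[130:230,250:380,::-1]
cv2.imwrite('pics/s7.png',cv2.resize(im,None,fx=6,fy=6,interpolation=cv2.INTER_CUBIC))"
```

```text
t 7.87 q [0.059 0.937 0.754 0.011 2.334 1.558] p [553.26   86.57  177.429] F [ 2.713  0.049 -2.549] M [ 0.076 -0.741 -0.092] w -0.0
x [ 0.632  0.058 -0.773] y [ 0.066 -0.998 -0.021] z [-0.772 -0.037 -0.634]
[ 8.809 -0.565 39.73 ]
```

View pics/s7.png

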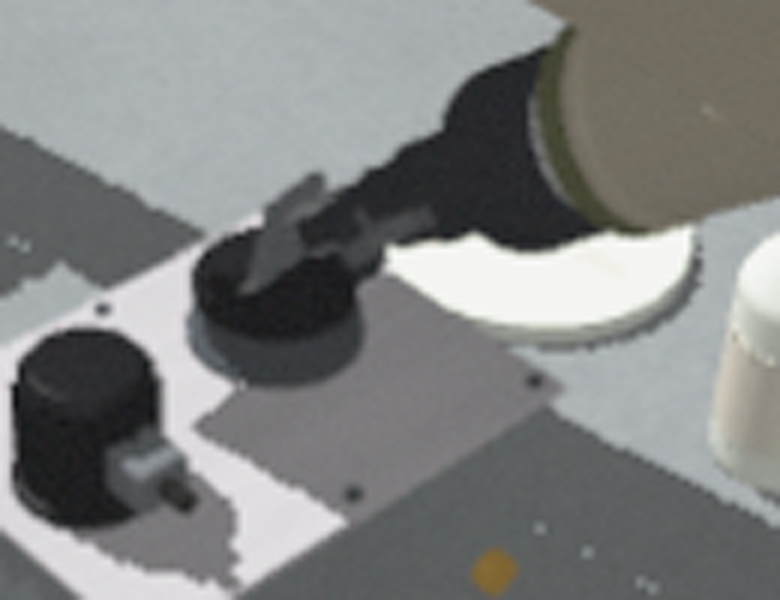

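>>> {"op": "step_arm", "data": {"offset": [[-0.03, 0, 0.04], [-0.03, 0, 0.04], [0, 0, 0]], "delta_rot": [[0, 0, 0], [0, 0, 0], [0, 0, 0]]}}

```text
clock: 8.17
position: [550.0, 86.3, 177.4]
orientation: [0.005, 0.903, 0.034, -0.428]
force: [2.4, 0.0, 1.1]
grip_width: 0.1
```

>>> {"op": "step_arm", "data": {"offset": [[-0.03, 0, 0.03], [0, 0, 0]], "delta_rot": [[0, 0, 0], [0, 0, 0]]}}

```text
clock: 8.33
position: [548.7, 86.2, 177.6]
orientation: [0.005, 0.903, 0.034, -0.428]
force: [2.3, 1.1, 1.0]
grip_width: 0.3
```

>>> {"op": "step_arm", "data": {"offset": [[-0.03, 0, 0.03], [0, 0, 0]], "delta_rot": [[0, 0, 0], [0, 0, 0]]}}

```text
clock: 8.5
position: [547.3, 86.1, 177.7]
orientation: [0.005, 0.903, 0.034, -0.428]
force: [1.7, 1.5, 0.3]
grip_width: 0.0
```

>>> {"op": "step_arm", "data": {"offset": [[-0.03, 0, 0.03], [0, 0, 0]], "delta_rot": [[0, 0, 0], [0, 0, 0]]}}

```text
clock: 8.67
position: [546.0, 86.0, 177.9]
orientation: [0.005, 0.903, 0.034, -0.428]
force: [2.3, 0.7, 0.1]
grip_width: 0.0
```

>>> {"op": "step_arm", "data": {"offset": [[-0.03, 0, 0.03], [0, 0, 0]], "delta_rot": [[0, 0, 0], [0, 0, 0]]}}

```text
clock: 8.83
position: [544.6, 85.9, 178.0]
orientation: [0.005, 0.903, 0.034, -0.428]
force: [2.4, 0.2, 1.6]
grip_width: 0.2
```

```bash
python3 -c "
from h import *; o,Rm=st()
print(o['position']-11*Rm[:,0]-[537.5,86.5,146.2])
im=optics.read_camera('scene')[130:230,250:380,::-1]
cv2.imwrite('pics/s8.png',cv2.resize(im,None,fx=6,fy=6,interpolation=cv2.INTER_CUBIC))"
```

```text
t 8.83 q [0.058 0.908 0.799 0.011 2.319 1.557] p [544.629  85.905 177.969] F [2.43  0.153 1.605] M [ 0.102 -0.472 -0.04 ] w 0.2
x [ 0.632  0.058 -0.773] y [ 0.065 -0.998 -0.021] z [-0.772 -0.037 -0.634]
[ 0.181 -1.229 40.274]
```

View pics/s8.png

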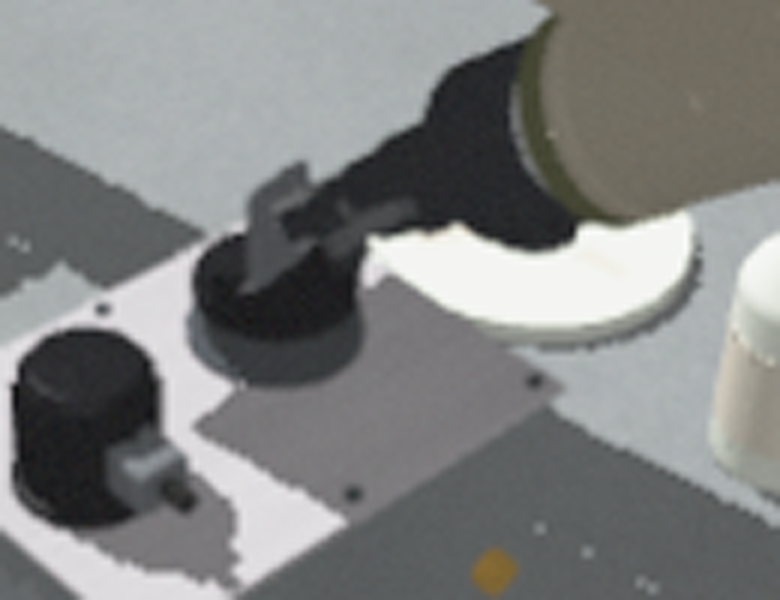

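>>> {"op": "step_arm", "data": {"offset": [[-0.03, 0, 0.03], [0, 0, 0]], "delta_rot": [[0, 0, 0], [0, 0, 0]]}}

```text
clock: 9.05
position: [543.5, 85.8, 178.1]
orientation: [0.005, 0.903, 0.034, -0.428]
force: [3.8, 0.8, 0.1]
grip_width: 0.3
```

>>> {"op": "step_arm", "data": {"offset": [[-0.03, 0, 0.03], [0, 0, 0]], "delta_rot": [[0, 0, 0], [0, 0, 0]]}}

```text
clock: 9.22
position: [542.4, 85.7, 178.2]
orientation: [0.005, 0.904, 0.034, -0.427]
force: [3.8, 1.2, -0.1]
grip_width: 0.6
```

>>> {"op": "step_arm", "data": {"offset": [[-0.03, 0, 0.03], [0, 0, 0]], "delta_rot": [[0, 0, 0], [0, 0, 0]]}}

```text
clock: 9.38
position: [541.3, 85.6, 178.3]
orientation: [0.004, 0.904, 0.034, -0.426]
force: [4.9, 0.6, 0.5]
grip_width: -0.0
```

```bash
python3 -c "
from h import *; o,Rm=st()
im=optics.read_camera('scene')[130:230,250:380,::-1]
cv2.imwrite('pics/s9.png',cv2.resize(im,None,fx=6,fy=6,interpolation=cv2.INTER_CUBIC))
for b,t in [((537.5,86.5),0)]:
  for s in (-18,18):
    print([(proj('scene',[537.5-s*.05,86.5+s,z])-[250,130])*6 for z in (146,194)])
"
```

```text
t 9.38 q [0.058 0.894 0.819 0.01  2.311 1.557] p [541.333  85.649 178.317] F [4.87  0.626 0.512] M [ 0.04  -0.81  -0.104] w -0.0
x [ 0.634  0.058 -0.771] y [ 0.065 -0.998 -0.021] z [-0.771 -0.037 -0.636]
[array([251.826, 287.295]), array([253.663, 199.081])]
[array([303.61 , 249.871]), array([306.987, 162.24 ])]
```

View pics/s9.png

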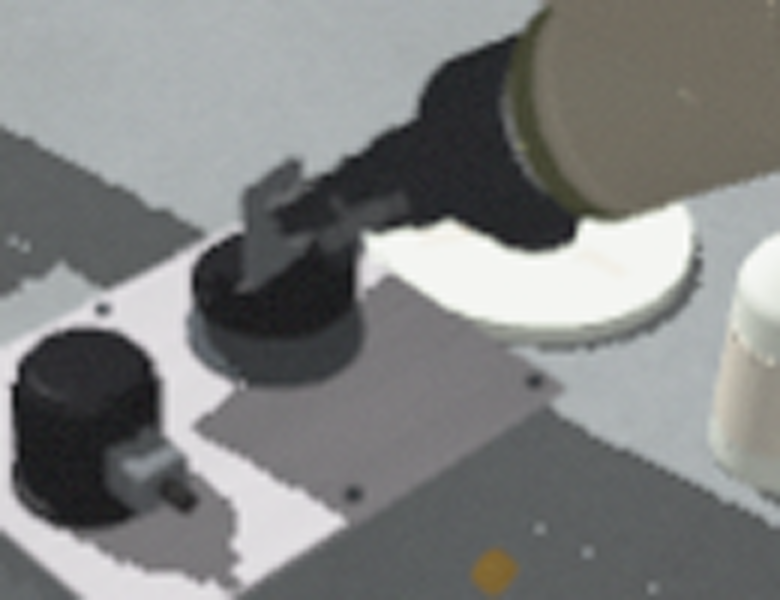

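>>> {"op": "step_arm", "data": {"offset": [[0, 0, -0.4], [0, 0, -0.8], [0, 0, -0.8], [0, 0, -0.8], [0, 0, 0], [0, 0, 0], [0, 0, 0], [0, 0, 0], [0, 0, 0], [0, 0, 0], [0, 0, 0], [0, 0, 0], [0, 0, 0], [0, 0, 0]], "delta_rot": [[0, 0, 0], [0, 0, 0], [0, 0, 0], [0, 0, 0], [0, 1, 0], [0, 1, 0], [0, 1, 0], [0, 1, 0], [0, 1, 0], [0, 1, 0], [0, 1, 0], [0, 1, 0], [0, 0.5, 0], [0, 0, 0]], "grip": 60}}

```text
clock: 10.6
position: [609.1, 88.1, 171.5]
orientation: [-0.01, 0.999, 0.032, -0.017]
force: [-1.6, 0.8, 1.1]
grip_width: 60.1
```

```bash
python3 -c "
from h import *; o,Rm=st([537.5,86.5,230])
im=optics.read_camera('scene')[130:230,250:380,::-1]
cv2.imwrite('pics/s10.png',cv2.resize(im,None,fx=6,fy=6,interpolation=cv2.INTER_CUBIC))
"
```

```text
t 10.6 q [0.049 0.236 1.48  0.02  1.46  1.553] p [609.063  88.067 171.493] F [-1.6    0.766  1.071] M [ 0.007  0.037 -0.001] w 60.1
x [ 0.997  0.064 -0.034] y [ 0.063 -0.998 -0.02 ] z [-0.035  0.018 -0.999]
units [-2.449 -0.138 -1.866]
```

View pics/s10.png

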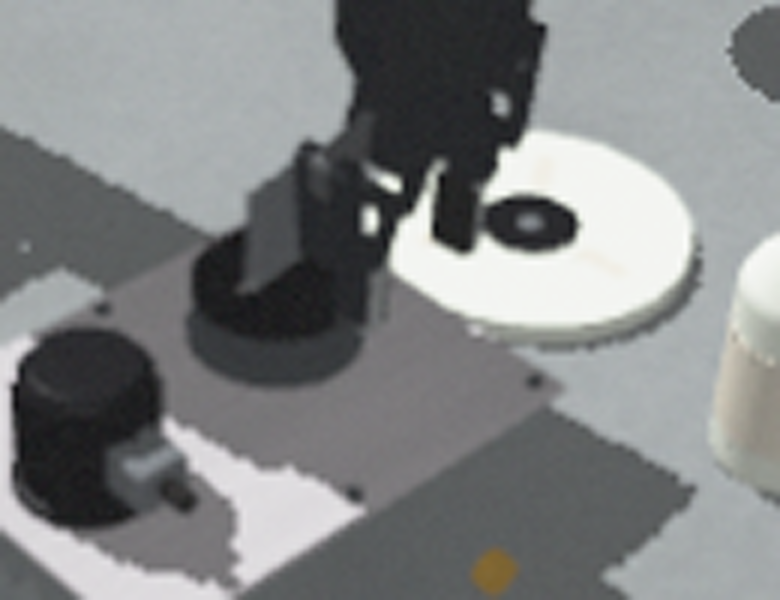

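>>> {"op": "step_arm", "data": {"offset": [[0, 0, -0.7], [0, 0, -0.7], [0, 0, -0.6], [-0.6, -0.04, 0], [-0.6, -0.04, 0], [-0.6, -0.03, 0], [-0.6, -0.03, 0], [0, 0, 0]], "delta_rot": [[0, 0.2, 0], [-0.1, 0.2, 0], [-0.1, 0, 0], [0, 0, 0], [0, 0, 0], [0, 0, 0], [0, 0, 0], [0, 0, 0]]}}

```text
clock: 11.32
position: [535.4, 85.8, 232.7]
orientation: [0.001, 0.999, 0.031, -0.011]
force: [-0.9, 0.3, 0.6]
grip_width: 60.4
```

```bash
python3 -c "
from h import *; o,Rm=st([537.5,86.5,230])
im=optics.read_camera('scene')[130:230,220:350,::-1]
cv2.imwrite('pics/s11.png',cv2.resize(im,None,fx=6,fy=6,interpolation=cv2.INTER_CUBIC))
for z in (0,):
  p=o['position']
  for d in [(0,30,-8),(0,-30,-8)]: print((proj('scene',p+Rm@np.array(d))-[220,130])*6)
"
```

```text
t 11.32 q [ 0.066 -0.004  1.626 -0.002  1.542  1.575] p [535.378  85.831 232.703] F [-0.908  0.274  0.553] M [-0.006  0.025  0.036] w 60.4
x [ 0.998  0.062 -0.022] y [ 0.062 -0.998  0.002] z [-0.022 -0.004 -1.   ]
units [ 0.074 -0.018  0.088]
[412.972 119.161]
[503.127  58.773]
```

View pics/s11.png

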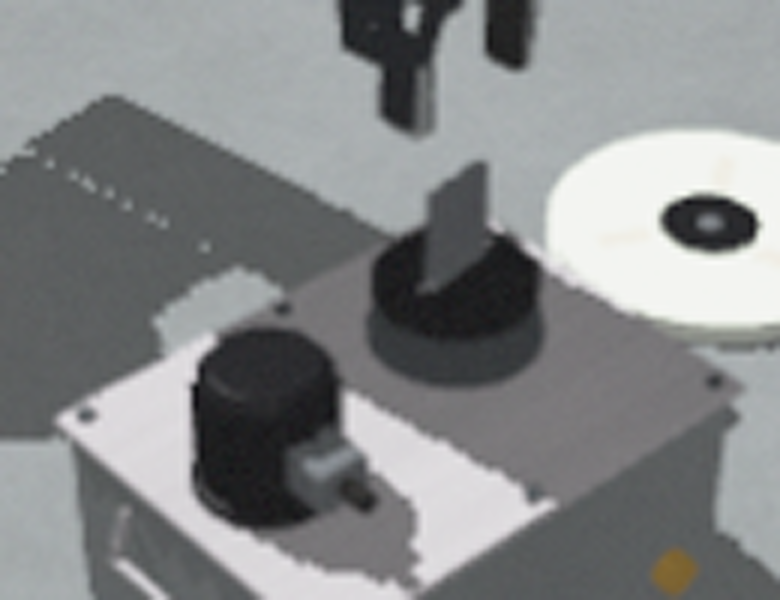

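```bash
python3 -c "
from h import *
np.set_printoptions(precision=1,suppress=True)
S=lambda x,y:(220+(x+.5)/6-.5,130+(y+.5)/6-.5)
for p in [(428,192),(488,162)]: print(onz('scene',*S(*p),194.2))
for p in [(372,285),(540,285)]: print('cap',onz('scene',*S(*p),142))
for y in (68.5,104.5):
  for x in (534,541): print(y,x,[(proj('scene',[x,y,z])-[219.58,129.58])*6 for z in (194.2,)])
"
```

```text
[531.3  70.9 194.2]
[534.9 105.4 194.2]
cap [512.7  55.5 142. ]
cap [566.4 107.5 142. ]
68.5 534 [array([428.7, 197. ])]
68.5 541 [array([440.6, 203.7])]
104.5 534 [array([485.1, 162. ])]
104.5 541 [array([497. , 168.5])]
```

>>> {"op": "step_arm", "data": {"offset": [[0.05, -0.03, 0.5], [0.03, -0.02, 0.5], [0, 0, 0.5], [0, 0, 0.5], [0, 0, 0.4], [0, 0, 0]], "delta_rot": [[0, 0.1, 0], [0, 0.1, 0], [0, 0, 0], [0, 0, 0], [0, 0, 0], [0, 0, 0]]}}

```text
clock: 11.87
position: [544.0, 86.9, 159.0]
orientation: [0.002, 1.0, 0.031, -0.003]
force: [0.1, -0.1, -0.8]
grip_width: 59.8
```

```bash
python3 -c "
from h import *; o,Rm=st([537,87.5,157])
im=optics.read_camera('scene')[130:230,220:350,::-1]
cv2.imwrite('pics/s12.png',cv2.resize(im,None,fx=6,fy=6,interpolation=cv2.INTER_CUBIC))
"
```

```text
t 11.87 q [ 0.067  0.049  1.708 -0.003  1.39   1.578] p [543.999  86.915 159.006] F [ 0.114 -0.066 -0.798] M [ 0.021  0.018 -0.04 ] w 59.8
x [ 0.998  0.061 -0.006] y [ 0.061 -0.998  0.003] z [-0.005 -0.003 -1.   ]
units [-0.231 -0.034  0.068]
```

View pics/s12.png

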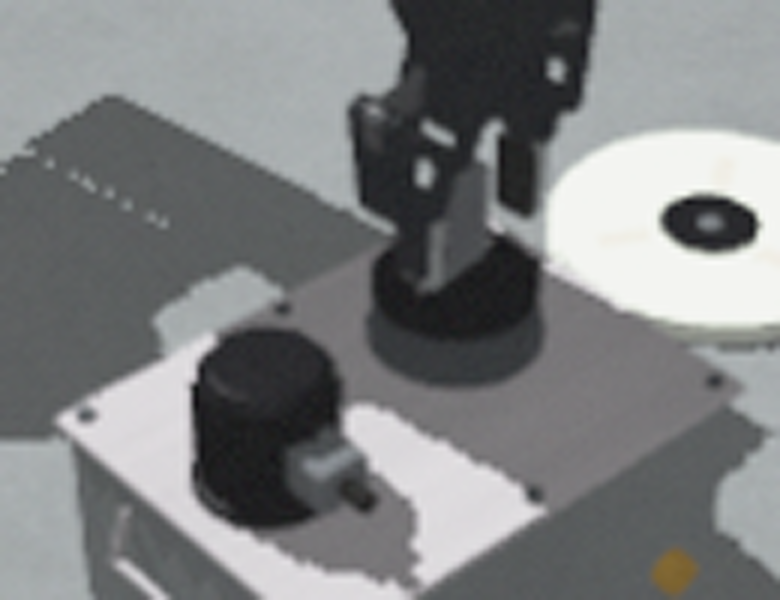

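>>> {"op": "step_arm", "data": {"offset": [[-0.13, -0.02, 0.04], [-0.1, -0.01, 0.04], [0, 0, 0], [0, 0, 0]], "delta_rot": [[0, 0, 0], [0, 0, 0], [0, 0, 0], [0, 0, 0]], "grip": 42, "grip_force": 20}}

```text
clock: 12.25
position: [538.8, 87.5, 160.1]
orientation: [0.001, 1.0, 0.03, -0.002]
force: [-0.0, -0.1, -0.2]
grip_width: 41.5
```

```bash
python3 -c "
from h import *; o,Rm=st([537,87.5,157])
im=optics.read_camera('scene')[130:230,220:350,::-1]
cv2.imwrite('pics/s13.png',cv2.resize(im,None,fx=6,fy=6,interpolation=cv2.INTER_CUBIC))
"
```

```text
t 12.25 q [ 0.069  0.033  1.723 -0.003  1.389  1.579] p [538.827  87.458 160.057] F [-0.01  -0.134 -0.2  ] M [ 0.049 -0.039  0.009] w 41.5
x [ 0.998  0.061 -0.003] y [ 0.061 -0.998  0.003] z [-0.003 -0.003 -1.   ]
units [-0.06  -0.005  0.102]
```

View pics/s13.png

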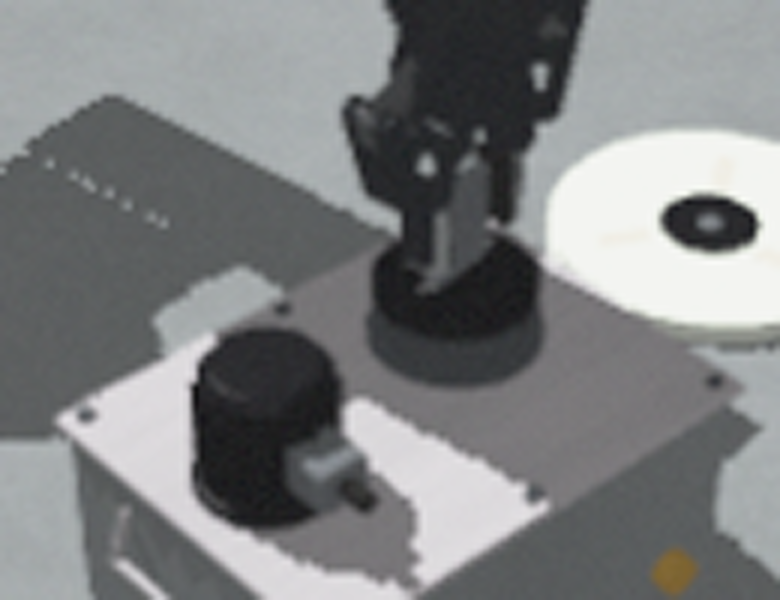

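>>> {"op": "step_arm", "data": {"offset": [[-0.06, 0, 0.1], [0, 0, 0], [0, 0, 0]], "delta_rot": [[0, 0, 0], [0, 0, 0], [0, 0, 0]], "grip": 38}}

```text
clock: 12.55
position: [537.7, 87.4, 158.6]
orientation: [0.001, 1.0, 0.03, 0.0]
force: [-0.6, -0.9, 0.7]
grip_width: 37.5
```

>>> {"op": "step_arm", "data": {"offset": [[0, 0, 0], [0, 0, 0]], "delta_rot": [[0, 0, 0], [0, 0, 0]], "grip": 36.8}}

```text
clock: 12.72
position: [537.8, 87.4, 158.9]
orientation: [0.001, 1.0, 0.03, 0.0]
force: [-0.2, -0.2, 0.0]
grip_width: 37.0
```

>>> {"op": "step_arm", "data": {"offset": [[0, 0, 0], [0, 0, 0], [0, 0, 0]], "delta_rot": [[0, 0, 0], [0, 0, 0], [0, 0, 0]], "grip": 30, "grip_force": 25}}

```text
clock: 12.97
position: [537.8, 87.4, 159.0]
orientation: [0.001, 1.0, 0.03, 0.0]
force: [0.7, -0.9, 0.4]
grip_width: 35.6
```

>>> {"op": "step_arm", "data": {"offset": [[0, 0, 0], [0, 0, 0]], "delta_rot": [[0, 0, 0], [0, 0, 0]], "grip_force": 40}}

```text
clock: 13.13
position: [537.8, 87.4, 159.0]
orientation: [0.001, 1.0, 0.03, 0.0]
force: [-0.0, -0.3, -0.1]
grip_width: 35.6
```

```bash
python3 -c "
from h import *; o,Rm=st()"
```

```text
t 13.13 q [ 0.069  0.027  1.73  -0.003  1.384  1.579] p [537.801  87.406 159.037] F [-0.031 -0.304 -0.096] M [0.034 0.019 0.048] w 35.6
x [0.998 0.061 0.   ] y [ 0.061 -0.998  0.003] z [ 0.001 -0.003 -1.   ]
```

>>> {"op": "step_arm", "data": {"offset": [[0, 0, 0], [0, 0, 0], [0, 0, -0.01], [0, 0, 0]], "delta_rot": [[0, 0, -0.7], [0, 0, -0.7], [0, 0, -0.7], [0, 0, 0]]}}

```text
clock: 13.47
position: [538.0, 87.5, 159.7]
orientation: [0.001, 0.99, 0.144, 0.0]
force: [-0.5, 0.5, -0.1]
grip_width: 35.2
```

```bash
python3 -c "
from h import *; o,Rm=st()"
```

```text
t 13.47 q [ 0.069  0.027  1.729 -0.003  1.384  1.351] p [538.034  87.468 159.681] F [-0.506  0.466 -0.088] M [ 0.086 -0.034  0.036] w 35.2
x [0.958 0.285 0.   ] y [ 0.285 -0.958  0.003] z [ 0.001 -0.003 -1.   ]
```

>>> {"op": "step_arm", "data": {"offset": [[0, 0, -0.01], [0, 0, -0.01], [0, 0, -0.01], [0, 0, -0.01]], "delta_rot": [[0, 0, -0.7], [0, 0, -0.7], [0, 0, -0.7], [0, 0, -0.7]]}}

```text
clock: 13.8
position: [537.7, 87.4, 160.2]
orientation: [0.001, 0.958, 0.287, -0.0]
force: [-0.9, 0.2, -0.5]
grip_width: 35.7
```

```bash
python3 -c "
from h import *; o,Rm=st()
im=optics.read_camera('scene')[130:230,220:350,::-1]
cv2.imwrite('pics/s14.png',cv2.resize(im,None,fx=6,fy=6,interpolation=cv2.INTER_CUBIC))
"
```

```text
t 13.8 q [ 0.069  0.027  1.729 -0.003  1.386  1.058] p [537.709  87.422 160.184] F [-0.897  0.156 -0.494] M [-0.034 -0.041  0.015] w 35.7
x [ 0.835  0.55  -0.001] y [ 0.55  -0.835  0.002] z [ 0.    -0.003 -1.   ]
```

View pics/s14.png

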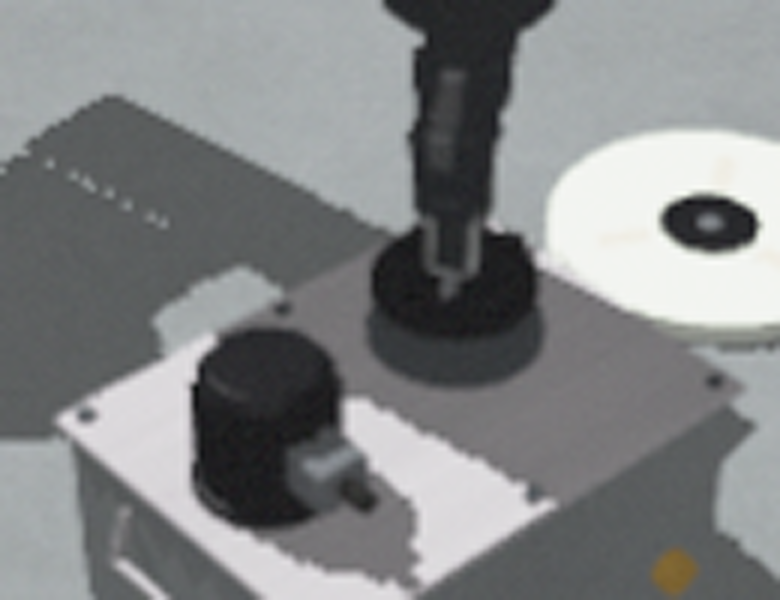

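>>> {"op": "step_arm", "data": {"offset": [[0, 0, -0.008], [0, 0, -0.008], [0, 0, -0.008], [0, 0, -0.008], [0, 0, -0.008], [0, 0, -0.008]], "delta_rot": [[0, 0, -0.8], [0, 0, -0.8], [0, 0, -0.8], [0, 0, -0.8], [0, 0, -0.8], [0, 0, -0.8]]}}

```text
clock: 14.35
position: [537.4, 87.8, 160.6]
orientation: [0.001, 0.856, 0.517, -0.001]
force: [0.3, 0.7, 0.5]
grip_width: 35.1
```

```bash
python3 -c "
from h import *; o,Rm=st()"
```

```text
t 14.35 q [ 0.069  0.026  1.728 -0.002  1.388  0.554] p [537.358  87.803 160.555] F [0.305 0.744 0.476] M [ 0.139 -0.048 -0.05 ] w 35.1
x [ 0.466  0.885 -0.002] y [ 0.885 -0.466 -0.   ] z [-0.001 -0.002 -1.   ]
```

>>> {"op": "step_arm", "data": {"offset": [[0, 0, -0.015], [0, 0, -0.015], [0, 0, -0.015], [0, 0, -0.015], [0, 0, -0.015], [0, 0, -0.015]], "delta_rot": [[0, 0, -0.8], [0, 0, -0.8], [0, 0, -0.8], [0, 0, -0.8], [0, 0, -0.8], [0, 0, -0.8]]}}

```text
clock: 14.85
position: [536.9, 88.4, 162.2]
orientation: [-0.001, 0.701, 0.714, -0.001]
force: [-1.2, -0.5, -0.5]
grip_width: 35.7
```

```bash
python3 -c "
from h import *; o,Rm=st()"
```

```text
t 14.85 q [ 0.07   0.025  1.726 -0.001  1.393  0.051] p [536.867  88.403 162.241] F [-1.18  -0.538 -0.49 ] M [ 0.006  0.006 -0.013] w 35.7
x [-0.018  1.    -0.001] y [ 1.     0.018 -0.003] z [-0.002 -0.001 -1.   ]
```

>>> {"op": "step_arm", "data": {"offset": [[-0.01, 0.01, -0.015], [-0.01, 0.01, -0.015], [-0.01, 0.01, -0.015], [0, 0, -0.015], [0, 0, -0.015], [0, 0, -0.015]], "delta_rot": [[0, 0, -0.8], [0, 0, -0.8], [0, 0, -0.8], [0, 0, -0.8], [0, 0, -0.8], [0, 0, -0.8]]}}

```text
clock: 15.35
position: [536.7, 88.1, 163.8]
orientation: [-0.002, 0.501, 0.865, -0.002]
force: [0.4, -0.0, -1.5]
grip_width: 35.3
```

```bash
python3 -c "
from h import *; o,Rm=st()"
```

```text
t 15.35 q [ 0.068  0.026  1.722  0.     1.399 -0.453] p [536.738  88.112 163.844] F [ 0.423 -0.017 -1.454] M [ 0.027 -0.042  0.004] w 35.3
x [-0.498  0.867  0.003] y [ 0.867  0.498 -0.005] z [-0.006 -0.    -1.   ]
```

>>> {"op": "step_arm", "data": {"offset": [[0, 0.01, -0.01], [0, 0.01, -0.01], [0, 0, -0.01], [0, 0, -0.01], [0, 0, -0.01], [0, 0, -0.01]], "delta_rot": [[0, 0, -0.8], [0, 0, -0.8], [0, 0, -0.8], [0, 0, -0.8], [0, 0, -0.8], [0, 0, -0.8]]}}

```text
clock: 15.85
position: [536.6, 88.2, 165.3]
orientation: [-0.003, 0.27, 0.963, -0.001]
force: [-1.0, -0.4, -0.2]
grip_width: 35.5
```

```bash
python3 -c "
from h import *; o,Rm=st()"
```

```text
t 15.85 q [ 0.069  0.027  1.719 -0.     1.403 -0.955] p [536.633  88.189 165.35 ] F [-1.017 -0.397 -0.196] M [-0.037  0.108 -0.05 ] w 35.5
x [-0.854  0.52   0.006] y [ 0.52   0.854 -0.005] z [-0.007 -0.001 -1.   ]
```

>>> {"op": "step_arm", "data": {"offset": [[0, 0, -0.01], [0, 0, -0.01], [0, 0, -0.01], [0, 0, -0.02], [0, 0, -0.03]], "delta_rot": [[0, 0, -0.8], [0, 0, -0.8], [0, 0, -0.8], [0, 0, 0], [0, 0, 0]]}}

```text
clock: 16.27
position: [536.1, 88.2, 167.2]
orientation: [-0.004, 0.149, 0.989, -0.001]
force: [0.4, 0.4, -1.5]
grip_width: 35.1
```

```bash
python3 -c "
from h import *; o,Rm=st()
im=optics.read_camera('scene')[130:230,220:350,::-1]
cv2.imwrite('pics/s15.png',cv2.resize(im,None,fx=6,fy=6,interpolation=cv2.INTER_CUBIC))"
```

```text
t 16.27 q [ 0.069  0.025  1.717 -0.     1.408 -1.202] p [536.092  88.157 167.187] F [ 0.358  0.423 -1.476] M [ 0.083  0.002 -0.001] w 35.1
x [-0.955  0.295  0.008] y [ 0.295  0.955 -0.004] z [-0.009 -0.001 -1.   ]
```

View pics/s15.png

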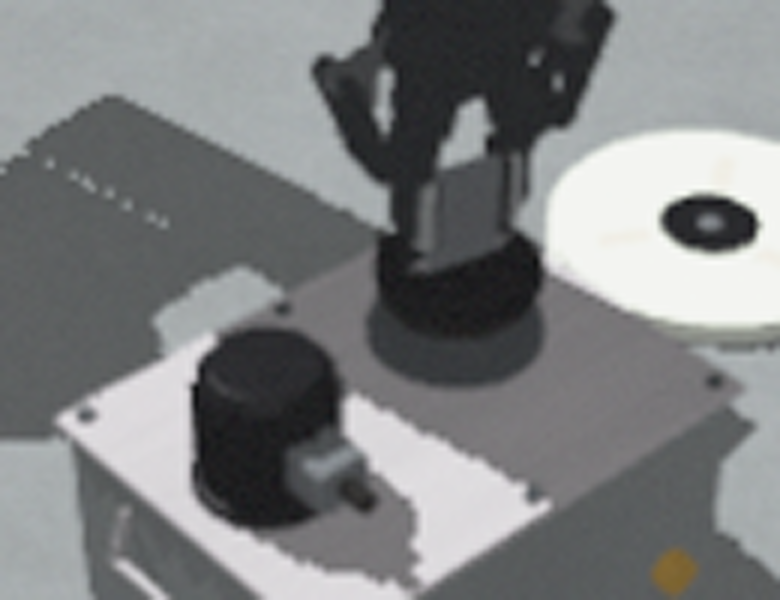

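>>> {"op": "step_arm", "data": {"offset": [[0, 0, -0.05], [0, 0, -0.05], [0, 0, -0.05], [0, 0, -0.05]], "delta_rot": [[0, 0, 0], [0, 0, 0], [0, 0, 0], [0, 0, 0]]}}

```text
clock: 16.65
position: [535.7, 88.1, 173.0]
orientation: [-0.005, 0.154, 0.988, -0.001]
force: [-0.0, -0.3, -2.0]
grip_width: 35.0
```

>>> {"op": "step_arm", "data": {"offset": [[0, 0, -0.08], [0, 0, -0.08], [0, 0, -0.08], [0, 0, -0.08]], "delta_rot": [[0, 0, 0], [0, 0, 0], [0, 0, 0], [0, 0, 0]]}}

```text
clock: 16.98
position: [535.8, 88.1, 183.6]
orientation: [-0.005, 0.155, 0.988, -0.001]
force: [0.2, -0.8, -1.2]
grip_width: 35.3
```

>>> {"op": "step_arm", "data": {"offset": [[0, 0, -0.3], [0, 0, -0.5], [0, 0, -0.6], [0, 0, -0.6], [0, 0, -0.5], [0, 0, -0.1]], "delta_rot": [[0, 0, 0], [0, 0, 0], [0, 0, 0], [0, 0, 0], [0, 0, 0], [0, 0, 0]]}}

```text
clock: 17.48
position: [535.7, 88.1, 267.0]
orientation: [-0.006, 0.155, 0.988, -0.002]
force: [0.3, 0.0, -0.4]
grip_width: 35.3
```

```bash
python3 -c "
from h import *; o,Rm=st([455,-349,260])
im=optics.read_camera('scene')[100:240,220:380,::-1]
cv2.imwrite('pics/s16.png',cv2.resize(im,None,fx=4,fy=4,interpolation=cv2.INTER_CUBIC))
t=optics.read_camera('top')[215:305,355:445,::-1]
cv2.imwrite('pics/t16.png',cv2.resize(t,None,fx=6,fy=6,interpolation=cv2.INTER_CUBIC))"
```

```text
t 17.48 q [ 0.069 -0.025  1.584 -0.     1.594 -1.191] p [535.655  88.142 266.976] F [ 0.342  0.003 -0.361] M [ 0.059 -0.078  0.046] w 35.3
x [-0.952  0.306  0.011] y [ 0.306  0.952 -0.005] z [-0.012 -0.001 -1.   ]
units [ -1.901 -14.694   0.282]
```

View pics/s16.png

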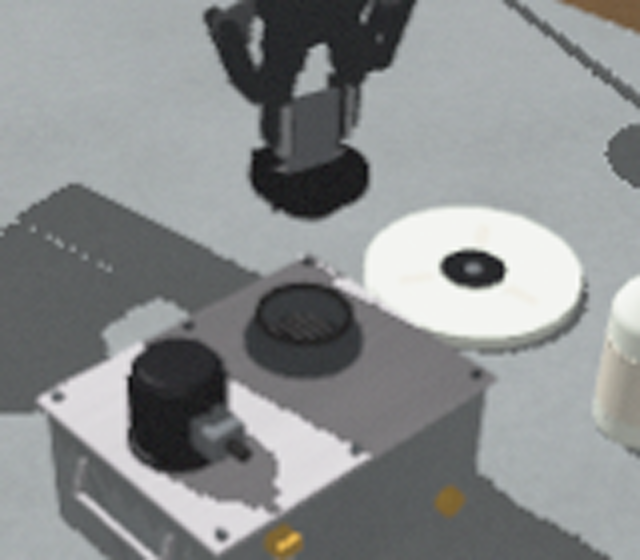

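View pics/t16.png

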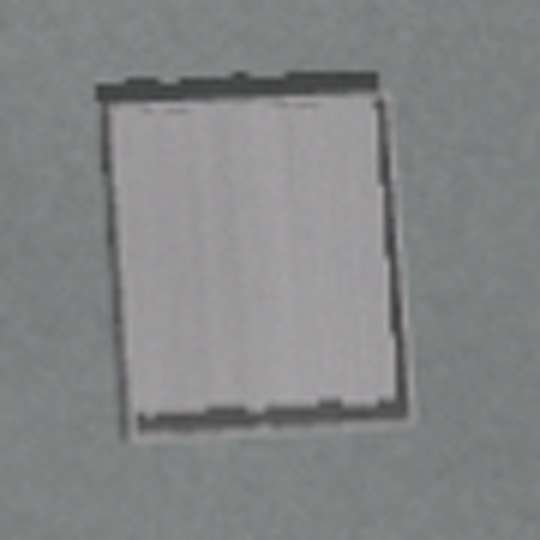

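>>> {"op": "step_arm", "data": {"offset": [[-0.04, -0.3, 0], [-0.08, -0.6, 0], [-0.1, -0.8, 0], [-0.1, -0.8, 0], [-0.1, -0.8, 0], [-0.1, -0.8, 0], [-0.1, -0.8, 0], [-0.1, -0.8, 0], [-0.1, -0.8, 0], [-0.1, -0.8, 0], [-0.1, -0.8, 0], [-0.1, -0.8, 0], [-0.1, -0.8, 0], [-0.1, -0.8, 0], [-0.1, -0.8, 0], [-0.1, -0.8, 0], [-0.1, -0.8, 0], [-0.1, -0.6, 0], [-0.05, -0.3, 0], [0, 0, 0]], "delta_rot": [[0, 0, 0], [0, 0, 0], [0, 0, 0], [0, 0, 0], [0, 0, 0], [0, 0, 0], [0, 0, 0], [0, 0, 0], [0, 0, 0], [0, 0, 0], [0, 0, 0], [0, 0, 0], [0, 0, 0], [0, 0, 0], [0, 0, 0], [0, 0, 0], [0, 0, 0], [0, 0, 0], [0, 0, 0], [0, 0, 0]]}}

```text
clock: 19.25
position: [435.1, -344.9, 234.5]
orientation: [-0.029, 0.154, 0.988, 0.003]
force: [-0.1, 0.2, -1.8]
grip_width: 35.4
```

```bash
python3 - <<'E'
from h import *
Y=lambda x,y:(355+(x+.5)/6-.5,215+(y+.5)/6-.5)
t=np.array([onz('top',*Y(*p),14) for p in [(105,97),(388,90),(410,415),(128,440)]]);print('tray',t,t.mean(0))
o,Rm=st([455,-349,180])
im=optics.read_camera('scene')
cv2.imwrite('pics/s17.png',cv2.resize(im[200:340,70:230,::-1],None,fx=4,fy=4,interpolation=cv2.INTER_CUBIC))
E
```

```text
tray [[ 528.51098879 -279.52346531   14.        ]
 [ 533.31242719 -409.06052523   14.        ]
 [ 388.03813177 -416.47777584   14.        ]
 [ 376.33602279 -288.67439262   14.        ]] [ 456.54939263 -348.43403975   14.        ]
t 19.25 q [-0.744  0.06   1.558 -0.028  1.574 -2.005] p [ 435.116 -344.859  234.518] F [-0.105  0.233 -1.77 ] M [-0.019 -0.002 -0.005] w 35.4
x [-0.951  0.304  0.057] y [ 0.305  0.952 -0.004] z [-0.056  0.014 -0.998]
units [-0.777  0.077  1.775]
```

View pics/s17.png

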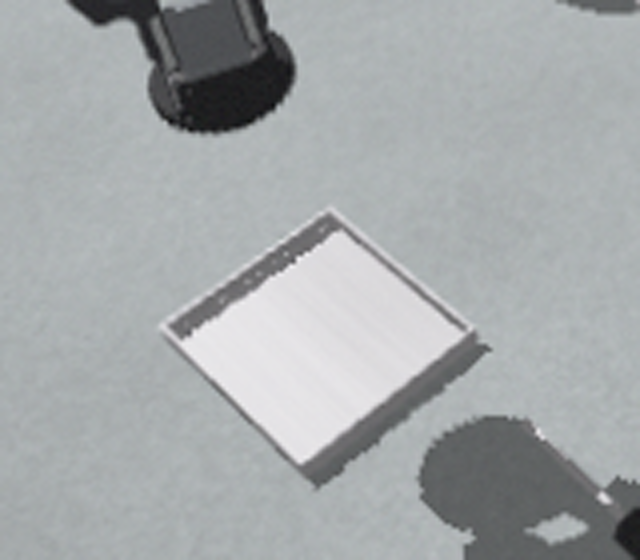

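>>> {"op": "step_arm", "data": {"offset": [[-0.25, 0, 0.2], [-0.25, 0, 0.3], [-0.25, 0.03, 0.3], [0, 0, 0], [0, 0, 0]], "delta_rot": [[0, -0.2, 0], [0, -0.2, 0], [0, -0.2, 0], [0, 0, 0], [0, 0, 0]]}}

```text
clock: 19.72
position: [456.8, -344.3, 206.9]
orientation: [0.002, 0.153, 0.988, -0.0]
force: [0.3, 0.7, -0.7]
grip_width: 35.5
```

```bash
python3 - <<'E'
from h import *
np.set_printoptions(precision=1,suppress=True)
Y=lambda x,y:(70+(x+.5)/4-.5,200+(y+.5)/4-.5)
t=np.array([onz('scene',*Y(*p),14) for p in [(332,208),(478,333),(308,468),(162,327)]]);print('tray',t,t.mean(0))
o,Rm=st([456,-349,120])
im=optics.read_camera('scene')
cv2.imwrite('pics/s18.png',cv2.resize(im[190:330,70:230,::-1],None,fx=4,fy=4,interpolation=cv2.INTER_CUBIC))
E
```

```text
tray [[ 375.3 -290.1   14. ]
 [ 526.8 -282.6   14. ]
 [ 534.8 -408.6   14. ]
 [ 383.3 -419.    14. ]] [ 455.1 -350.1   14. ]
t 19.72 q [-0.737  0.064  1.603  0.002  1.471 -2.001] p [ 456.848 -344.326  206.858] F [ 0.29   0.707 -0.669] M [-0.01   0.022 -0.01 ] w 35.5
x [-0.953  0.302 -0.004] y [0.302 0.953 0.   ] z [ 0.004 -0.001 -1.   ]
units [-0.01  -0.158  2.895]
```

View pics/s18.png

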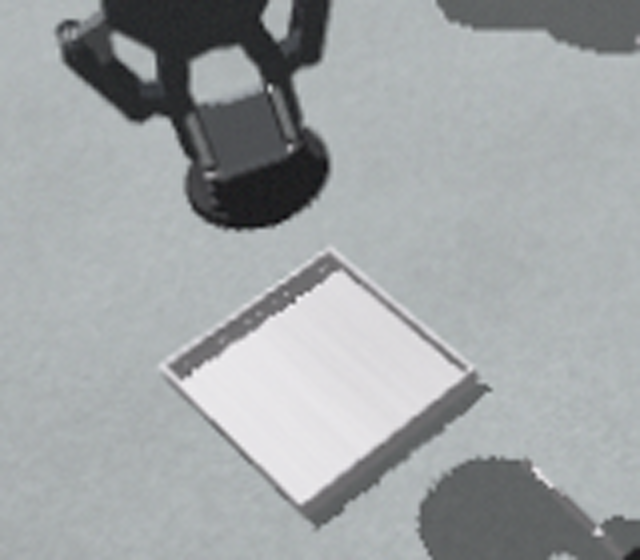

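>>> {"op": "step_arm", "data": {"offset": [[0, -0.05, 0.3], [0, -0.05, 0.5], [0, -0.06, 0.5], [0, 0, 0.5], [0, 0, 0.5], [0, 0, 0.5], [0, 0, 0.5], [0, 0, 0.3], [0, 0, 0], [0, 0, 0]], "delta_rot": [[0, 0, 0], [0, 0, 0], [0, 0, 0], [0, 0, 0], [0, 0, 0], [0, 0, 0], [0, 0, 0], [0, 0, 0], [0, 0, 0], [0, 0, 0]]}}

```text
clock: 20.6
position: [456.7, -347.8, 96.3]
orientation: [0.002, 0.15, 0.989, -0.001]
force: [-0.1, -1.0, -2.0]
grip_width: 35.5
```

```bash
python3 - <<'E'
from h import *
o,Rm=st([455.7,-349.3,60])
im=optics.read_camera('scene')
cv2.imwrite('pics/s19.png',cv2.resize(im[210:330,80:220,::-1],None,fx=5,fy=5,interpolation=cv2.INTER_CUBIC))
E
```

```text
t 20.6 q [-0.74   0.16   1.708  0.     1.268 -2.009] p [ 456.696 -347.767   96.275] F [-0.135 -0.993 -1.968] M [ 0.    -0.     0.026] w 35.5
x [-0.955  0.298 -0.005] y [ 0.298  0.955 -0.002] z [ 0.004 -0.003 -1.   ]
units [ 0.022 -0.056  1.209]
```

View pics/s19.png

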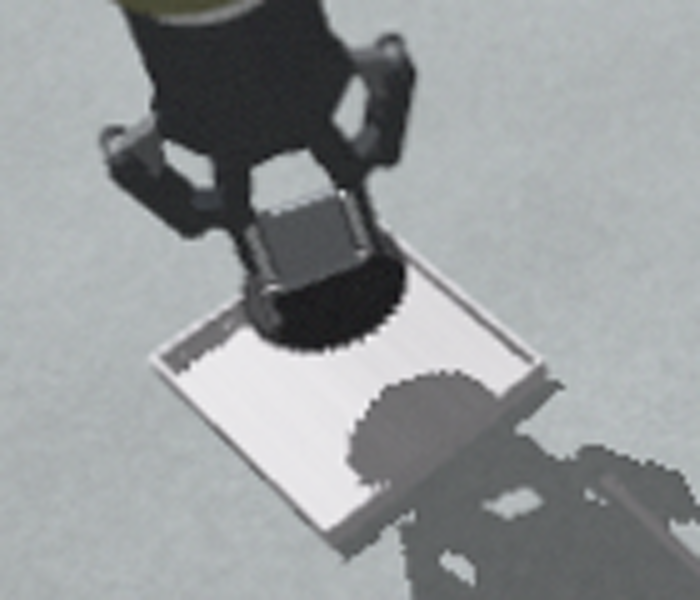

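>>> {"op": "step_arm", "data": {"offset": [[0.01, -0.03, 0.3], [0.01, -0.03, 0.35], [0, 0, 0.3], [0, 0, 0.15], [0, 0, 0]], "delta_rot": [[0, 0, 0], [0, 0, 0], [0, 0, 0], [0, 0, 0], [0, 0, 0]]}}

```text
clock: 21.07
position: [457.5, -351.4, 63.7]
orientation: [0.005, 0.15, 0.989, -0.003]
force: [-0.2, -0.5, -1.7]
grip_width: 35.4
```

>>> {"op": "step_arm", "data": {"offset": [[0, 0, 0.05], [0, 0, 0.05], [0, 0, 0]], "delta_rot": [[0, 0, 0], [0, 0, 0], [0, 0, 0]]}}

```text
clock: 21.32
position: [457.3, -351.3, 60.0]
orientation: [0.004, 0.151, 0.989, -0.003]
force: [-0.9, -0.4, -2.8]
grip_width: 35.3
```

>>> {"op": "step_arm", "data": {"offset": [[0.03, 0.02, 0.08], [0.03, 0.02, 0.08], [0, 0, 0.06], [0, 0, 0.05], [0, 0, 0]], "delta_rot": [[0, 0, 0], [0, 0, 0], [0, 0, 0], [0, 0, 0], [0, 0, 0]]}}

```text
clock: 21.73
position: [456.5, -349.9, 52.1]
orientation: [0.005, 0.15, 0.989, -0.003]
force: [-0.2, -0.3, -1.3]
grip_width: 35.1
```

```bash
python3 - <<'E'
from h import *
o,Rm=st([455.7,-349.3,46.5])
E
```

```text
t 21.73 q [-0.743  0.211  1.739  0.     1.179 -2.012] p [ 456.476 -349.921   52.059] F [-0.176 -0.342 -1.325] M [ 0.033 -0.027  0.042] w 35.1
x [-0.955  0.297 -0.011] y [ 0.298  0.955 -0.005] z [ 0.009 -0.008 -1.   ]
units [0.033 0.013 0.185]
```

>>> {"op": "step_arm", "data": {"offset": [[0, 0, 0.05], [0, 0, 0.05], [0, 0, 0]], "delta_rot": [[0, 0, 0], [0, 0, 0], [0, 0, 0]]}}

```text
clock: 21.98
position: [456.6, -350.0, 48.9]
orientation: [0.005, 0.15, 0.989, -0.003]
force: [0.0, 0.7, -1.7]
grip_width: 35.0
```

>>> {"op": "step_arm", "data": {"offset": [[0, 0, 0.04], [0, 0, 0]], "delta_rot": [[0, 0, 0], [0, 0, 0]]}}

```text
clock: 22.15
position: [456.7, -350.1, 47.6]
orientation: [0.005, 0.15, 0.989, -0.003]
force: [0.1, -0.2, -2.1]
grip_width: 35.2
```

>>> {"op": "step_arm", "data": {"offset": [[0, 0, 0.03], [0, 0, 0]], "delta_rot": [[0, 0, 0], [0, 0, 0]]}}

```text
clock: 22.32
position: [456.7, -350.1, 46.6]
orientation: [0.005, 0.15, 0.989, -0.003]
force: [0.5, 1.0, -2.0]
grip_width: 34.8
```

>>> {"op": "step_arm", "data": {"offset": [[0, 0, 0.03], [0, 0, 0]], "delta_rot": [[0, 0, 0], [0, 0, 0]]}}

```text
clock: 22.48
position: [457.1, -350.5, 46.2]
orientation: [0.006, 0.15, 0.989, -0.004]
force: [0.1, 0.3, -1.0]
grip_width: 35.2
```

>>> {"op": "step_arm", "data": {"offset": [[0, 0, 0.03], [0, 0, 0]], "delta_rot": [[0, 0, 0], [0, 0, 0]]}}

```text
clock: 22.65
position: [457.6, -350.8, 46.1]
orientation: [0.006, 0.15, 0.989, -0.004]
force: [0.0, 0.4, -0.7]
grip_width: 35.3
```

>>> {"op": "step_arm", "data": {"offset": [[0, 0, 0.03], [0, 0, 0]], "delta_rot": [[0, 0, 0], [0, 0, 0]]}}

```text
clock: 22.82
position: [458.0, -351.3, 46.1]
orientation: [0.007, 0.15, 0.989, -0.004]
force: [0.5, 0.3, -1.6]
grip_width: 35.4
```

```bash
python3 - <<'E'
from h import *
o,Rm=st([455.7,-349.3,46.5])
im=optics.read_camera('scene')
cv2.imwrite('pics/s20.png',cv2.resize(im[210:330,80:220,::-1],None,fx=5,fy=5,interpolation=cv2.INTER_CUBIC))
E
```

```text
t 22.82 q [-0.743  0.221  1.74   0.     1.165 -2.012] p [ 457.99  -351.279   46.066] F [ 0.539  0.341 -1.598] M [ 0.018  0.046 -0.04 ] w 35.4
x [-0.955  0.297 -0.014] y [ 0.298  0.955 -0.006] z [ 0.012 -0.01  -1.   ]
units [ 0.092  0.04  -0.016]
```

View pics/s20.png

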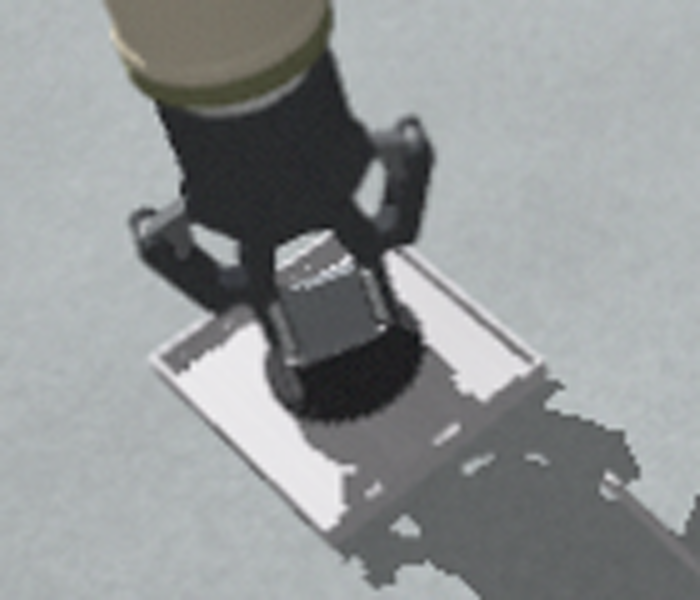

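>>> {"op": "step_arm", "data": {"offset": [[0.03, 0.02, 0.0], [0, 0, 0]], "delta_rot": [[-0.06, 0.14, 0], [0, 0, 0]]}}

```text
clock: 23.03
position: [457.3, -350.6, 46.0]
orientation: [-0.0, 0.151, 0.989, 0.0]
force: [-0.6, 0.7, 2.6]
grip_width: 35.0
```

>>> {"op": "step_arm", "data": {"offset": [[0.02, 0, 0.03]], "delta_rot": [[0, 0, 0]]}}

```text
clock: 23.12
position: [457.0, -350.6, 45.8]
orientation: [-0.0, 0.15, 0.989, 0.0]
force: [-1.9, 3.9, 14.6]
grip_width: 35.3
```

>>> {"op": "step_arm", "data": {"offset": [[0, 0, 0.03]], "delta_rot": [[0, 0, 0]]}}

```text
clock: 23.2
position: [457.3, -350.7, 45.9]
orientation: [-0.0, 0.15, 0.989, 0.0]
force: [-4.9, 4.1, 15.0]
grip_width: 35.6
```

```bash
python3 - <<'E'
from h import *
o,Rm=st([455.7,-349.3,46.5])
E
```

```text
t 23.2 q [-0.743  0.233  1.726 -0.     1.183 -2.012] p [ 457.288 -350.656   45.855] F [-4.867  4.132 15.016] M [ 0.844  0.839 -0.04 ] w 35.6
x [-0.955  0.298  0.001] y [0.298 0.955 0.   ] z [-0.001  0.    -1.   ]
units [ 0.064  0.027 -0.021]
```

>>> {"op": "step_arm", "data": {"offset": [[0, 0, -0.01], [0, 0, -0.005], [0, 0, 0]], "delta_rot": [[0, 0, 0], [0, 0, 0], [0, 0, 0]]}}

```text
clock: 23.45
position: [457.0, -350.4, 45.9]
orientation: [-0.001, 0.15, 0.989, 0.0]
force: [-1.5, -0.0, 0.6]
grip_width: 35.4
```

Seated, with almost no load. Opening gently.

>>> {"op": "step_arm", "data": {"offset": [[0, 0, 0], [0, 0, 0], [0, 0, 0]], "delta_rot": [[0, 0, 0], [0, 0, 0], [0, 0, 0]], "grip": 50}}

```text
clock: 23.7
position: [456.8, -350.2, 45.2]
orientation: [-0.001, 0.15, 0.989, 0.001]
force: [-0.2, -0.3, 0.1]
grip_width: 49.9
```

```bash
python3 - <<'E'
from h import *
o,Rm=st()
im=optics.read_camera('scene')
cv2.imwrite('pics/s21.png',cv2.resize(im[210:330,80:220,::-1],None,fx=5,fy=5,interpolation=cv2.INTER_CUBIC))
E
```

```text
t 23.7 q [-0.743  0.234  1.726 -0.     1.184 -2.012] p [ 456.783 -350.18    45.229] F [-0.164 -0.262  0.124] M [ 0.01  -0.031  0.029] w 49.9
x [-0.955  0.297  0.003] y [0.297 0.955 0.001] z [-0.002  0.002 -1.   ]
```

View pics/s21.png

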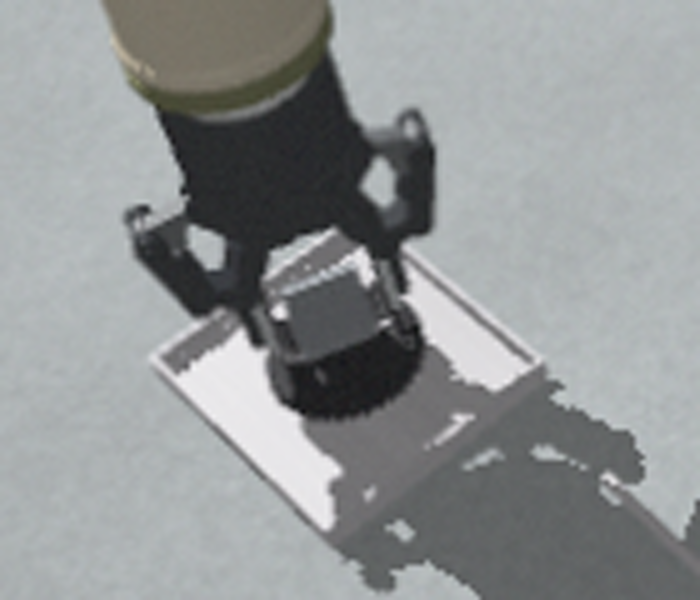

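>>> {"op": "step_arm", "data": {"offset": [[0, 0, -0.2], [0, 0, -0.3], [0, 0, -0.4], [0, 0, -0.5], [0, 0, -0.7], [0, 0, -0.8], [0, 0, -0.8], [0, 0, -0.8], [0, 0, -0.8], [0, 0, -0.8], [0, 0, 0]], "delta_rot": [[0, 0, 0], [0, 0, 0], [0, 0, 0], [0, 0, 0], [0, 0, 0], [0, 0, 0], [0, 0, 0], [0, 0, 0], [0, 0, 0], [0, 0, 0], [0, 0, 0]]}}

```text
clock: 24.67
position: [456.7, -350.0, 247.9]
orientation: [0.001, 0.15, 0.989, -0.001]
force: [1.1, -0.0, 0.9]
grip_width: 49.9
```

```bash
python3 - <<'E'
from h import *
o,Rm=st()
im=optics.read_camera('scene')
cv2.imwrite('pics/s22.png',cv2.resize(im[210:330,80:220,::-1],None,fx=5,fy=5,interpolation=cv2.INTER_CUBIC))
cv2.imwrite('pics/s22f.png',im[:,:,::-1])
E
```

```text
t 24.67 q [-0.743  0.056  1.538 -0.     1.546 -2.012] p [ 456.7   -349.991  247.88 ] F [ 1.13  -0.045  0.884] M [ 0.062 -0.004 -0.014] w 49.9
x [-0.955  0.297 -0.002] y [ 0.297  0.955 -0.001] z [ 0.001 -0.002 -1.   ]
```

View pics/s22.png

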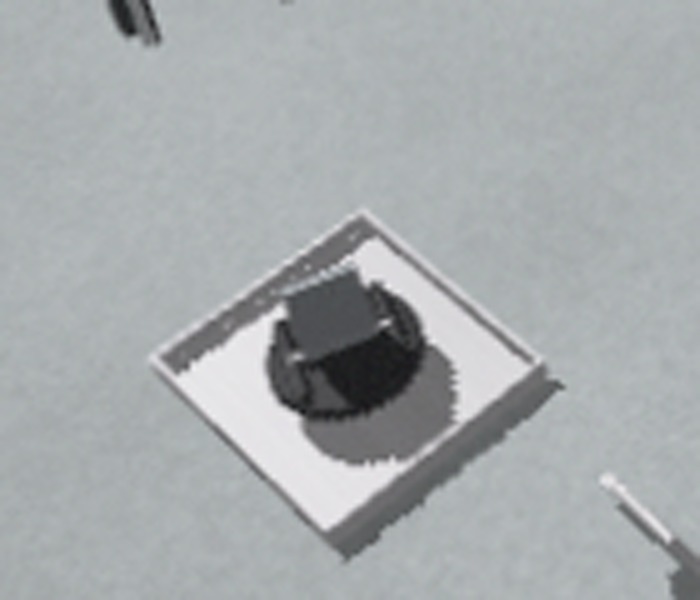

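View pics/s22f.png

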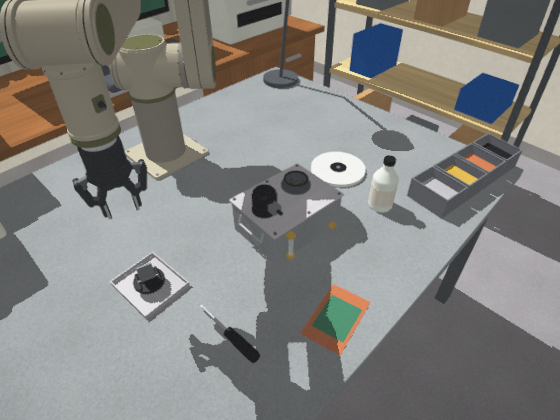

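```bash
python3 - <<'E'
from h import *
np.set_printoptions(precision=1,suppress=True)
Y=lambda x,y:(80+(x+.5)/5-.5,210+(y+.5)/5-.5)
a,b=[onz('scene',*Y(*p),27) for p in [(268,350),(423,345)]];print((a+b)/2,np.linalg.norm(a-b))
print(order.hand_in())
E
```

```text
[ 456.6 -350.    27. ] 75.83654738781428
the job is handed in; nothing more can be done
None
```

The job is done and handed in at about 25 s on the robot's clock. The cap stands upright, plug down, in the middle of the drip tray, with its tab still raised.

- **Tab:** I lifted the grip tab by its lip with the tips of the closed fingers until it reached its stop. The measured force stayed under about 5 N.
- **Unscrewing:** I pinched the tab across its width and turned the cap about 160° anticlockwise, easing it up about 7 mm as it climbed. Measured forces were about 2 N or less, and it then lifted straight out.
- **Placing:** I carried the cap over the pump and lowered it until it touched the tray. While I was levelling the tool, the load on the tray floor rose briefly to about 15 N. I eased that off to under 2 N before opening the fingers.

**Last checks:** The final picture shows the cap level in the tray, with its centre at about (456.6, -350.0). The tray's centre measures about (456, -349). The bottle, screwdriver and reel look as they did at the start. The arm is about 200 mm above the tray and touches nothing.

One thing disagreed: just before seating, a few small downward steps barely lowered the tool, and the force did not clearly show contact until the tool was levelled.

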